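# Open a sensor housing and hold it square in a fixture corner

## Robot

A 6-joint arm with a two-finger parallel gripper is mounted at the origin on the work surface. World frame = base frame: x ahead of the robot, y to its left, z up, the work surface at z = 0. Lengths are in m, angles in degrees, forces in N, time in s.
With the tool pointing down it reaches from about 0.275 to 0.875 m from the base axis. Payload 12.5 kg.
Tool frame: the origin (TCP) lies at the very end of the fingers, on their centre line; the grasp point (between the pads) lies 19 mm behind it; z points along the fingers, y is the line along which they close (so a half turn about z gives the same grasp; the last joint's range is limited). The gripper opens to 85 mm and grips with 20 to 120 N. Pads are 22 mm wide; open, the fingers measure 114 mm over their backs; the gripper's body (76 mm by 85 mm) begins 54 mm behind the grasp point. The pads swing forward as they close: fully open they stand 13 mm farther back than shut.
Start: joints at [61.559, 20.094, 94.641, -0, 65.266, -4.847], TCP at [0.22, 0.504, 0.231] pointing down, gripper open.
Joint ranges: [-157.81, 157.81], [-45, 120.19], [0.68, 151.7], [-89.99, 269.99], [4.06, 180], [-164.3, 164.3]. Speed limits (degrees/s): [127.2, 127.2, 159.86, 180, 180, 180].

## Interface

Orientations are given as a 3x3 rotation matrix whose columns are the frame's x, y, z axes.
In Python, from rig import robot gives the robot as it stands.
- The arm moves only by the tool apply_moves, never from a script. Its argument "plan" is a list of rows, each an object of numbers: "grip": the opening, from -1 (shut) to 1 (fully open); "x", "y", "z": the shift along the tool's x, y, z as a fraction of full scale; "rx", "ry", "rz": the turn, a rotation vector about the tool's x, y, z as a fraction of full scale. In form: [{"grip": .., "x": .., "y": .., "z": .., "rx": .., "ry": .., "rz": ..}, ...]. A call has exactly 8 rows; each row is the pose to reach, as a shift and turn from the pose commanded when the call began, along the tool's axes at that moment, turning the shorter way round; what a row does not reach only later rows make up. Full scale, the value 1, is 100 mm for a shift and pi rad for a turn. A row lasts 1/12 s, in which the tool goes at most 41.7 mm and 7.16 degrees, less where a joint would pass 70% of its speed; a pose out of reach is approached as far as the arm can. A call with a number of a shift or a turn outside -1 to 1 is refused whole. A call with a gripper value outside its range is refused whole. The fingers move at their own pace and stop on an object; "force" is the grip in N (left out, the last holds). Time passes only in rows, so rows that repeat a pose let the fingers close, or fill a call up. It gives the time, the measured TCP pose, the force, the opening and the grip force at its end, in the units of the state.
- robot.sense(): the state, without advancing time (a new reading comes with each control period).
- robot.capture(name): name is "scene" or "side" or "wrist"; returns a dict with "image" (384x512x3 uint8, red, green, blue), "z_map" (384x512 float32, m along the optical axis (not along the pixel's ray), 0 where there is no reading), "K" (3x3 intrinsics, pixels), "dist" ([k1, k2, p1, p2, k3] as OpenCV has them; the pictures are not rectified), "R" (3x3) and "t" (3): a world point X has camera coordinates R X + t. Camera axes: x right, y down, z forward; pixel columns grow to the right and rows downward; lengths in m; the calibration is good to about 2 mm. A picture is of the moment at which its call begins.
- robot.close_job(): hands the job in; it is judged then, once.
The state is a dict: "clock": time; "joint_pos": joint angles; "qvel": joint speeds; "joint_torque": joint torques, N m; "tcp_pos": TCP position; "ee_rot": TCP orientation; "wrist_force": force on the tool from outside, world axes, zero at the start; "moment": the same for the moment, N m; "opening": opening from 0.0 (shut) to 1.0 (fully open); "gripper_force": force on a finger pad.
Only numpy, scipy, OpenCV 4.12 (cv2) and the standard library are available. Lean on these libraries where they do the work, as an engineer would, in place of code of your own. Each camera call takes 0.05 s, during which the arm holds its last target. There are 200 camera calls.

## Task

Lift the loose cover off the aluminium housing and lay it flat, handle up, in the middle of the square rubber mat. Then set the open housing upright and flat on the fixture's base plate, its long side along the long stop and its plain end (the one without the brass fitting) to the end stop, press it fully home into the corner so that it bears flush on both stops at once, and finish still gripping it and pressing it firmly against both. Keep the housing upright throughout, and leave the other things on the bench where they are.

Things in the scene. Friction and masses are not known exactly. Their poses are not given: they have to be found in the camera images.
- housing: Open-topped aluminium box, 96 (x) x 56 (y) x 52 mm high, walls 4 mm, circuit board 18 mm up inside, 0.26 to 0.49 kg. Origin: centre of the underside; z up. A round brass fitting sticks out 20 mm from its -x end, 30 mm up; the +x end is plain. Starts upright on the bench (z = 0), cover on, left or right of the fixture.
- fitting (a point): Tip of the housing's brass fitting: at (-68, 0, 30) mm in the housing's frame.
- cover: Loose grey cover, 0.08 kg. Origin: centre of its underside; z up, x along the housing's. Bottom to top: plug 84 x 44 x 6 mm (2 mm play in the housing's mouth), plate 96 x 56 x 5 mm resting on the rim, handle rib 50 (x) x 12 (y) mm from 11 to 33 mm above the origin. On the housing its origin is 46 mm above the housing's; not fastened. On the mat it stands on its plug.
- mat: Square black rubber mat lying fixed and empty on the bench, 130 x 130 x 3 mm. Origin: centre of its underside. On the other side of the fixture from the housing.
- fixture: Fixed dark steel base plate 200 (x) x 170 (y) x 12 mm with two low fences meeting square in its +x +y corner. Origin: centre of its underside, at bench level. In its frame the end stop's working face is x = +80 mm and the long stop's y = +65 mm. The housing pressed home, x axes alike, has its origin at (32, 37, 12) mm.
- end_stop: The fixture's end stop, a fence 20 mm thick in x, 170 mm long in y, its top 32 mm above the bench (20 mm above the plate). Origin: centre of its underside. Turned as the fixture. Rigid. Fingers holding the housing's sides must keep their tips above it.
- long_stop: The fixture's long stop, a fence 180 mm long in x, 20 mm thick in y, its top 32 mm above the bench (20 mm above the plate). Origin: centre of its underside. Turned as the fixture. Rigid. While the housing is pressed on one stop, friction there resists sliding it along to the other, by about as much as that push.
- tub: Bystander: white screw-top tub, 90 mm across, 100 mm high, origin under its centre.
- tin: Bystander: tin can, 72 mm across, 80 mm high, origin under its centre.
- bottle: Bystander: white bottle, 52 mm across, 120 mm high, origin under its centre.
- nipple_a: Bystander: small upright brass fitting, 26 mm across, 30 mm high, origin under its centre.
- nipple_b: Bystander: small upright brass fitting, 26 mm across, 30 mm high, origin under its centre.
- collar: Bystander: black plastic ring lying flat, 60 mm across, 14 mm high, origin under its centre.
- wrench: Bystander: steel wrench lying flat, 150 mm long along its x.
There are look-alikes about, which are no part of the job. What is shaped like the housing but red is not meant.

How it is judged:
By the outcome, as a careful person would: the job done as asked, in the order asked, and still so for the second after the job is handed in, while the arm keeps its last pose, push and grip.
It also fails if it takes over 72 s, if anything falls off the work surface, if the arm or the gripper's body presses on something with over 40 N, if the wrist force passes 120 N, or if a joint passes its speed limit or range.

## Working session

There is one attempt and no reset: what is moved stays moved. The work goes in short steps, Python scripts to look and compute and a tool call to move; the robot and the scene stay as the last step left them, time stands still between calls to the robot, and variables do not carry over. Pictures are saved under pics/ and viewed, at most 10 in all, crops included, and the job is handed in when it is done.

Besides the shell and the picture viewer there is one more tool, called after "Call:" by a JSON object that holds its "name" and its "arguments", one argument or row to a line. apply_moves: Moves the arm, as the interface text tells. Shift numbers are shares of 100 mm and turn numbers shares of pi rad, none past 1 either way. Its arguments: {"type":"object","properties":{"plan":{"type":"array","items":{"type":"object","properties":{"grip":{"type":"number"},"x":{"type":"number"},"y":{"type":"number"},"z":{"type":"number"},"rx":{"type":"number"},"ry":{"type":"number"},"rz":{"type":"number"}}}},"force":{"type":"number"}},"required":["plan"]}

```bash
mkdir -p pics; ls
cat > h.py <<'E'
import numpy as np, cv2
from rig import robot
def save(n,im): cv2.imwrite('pics/'+n+'.png',cv2.cvtColor(im,cv2.COLOR_RGB2BGR))
def rays(c,uv):
    p=cv2.undistortPoints(np.array(uv,float).reshape(-1,1,2),c['K'],np.array(c['dist'],float)).reshape(-1,2)
    d=np.c_[p,np.ones(len(p))]@c['R']; o=-np.array(c['R']).T@c['t']
    return o,d
def onplane(c,uv,z):
    o,d=rays(c,uv); s=(z-o[2])/d[:,2]; return o+d*s[:,None]
def pts(c):
    h,w=c['z_map'].shape; v,u=np.mgrid[:h,:w]; o,d=rays(c,np.c_[u.ravel(),v.ravel()])
    return (o+d*c['z_map'].reshape(-1,1)).reshape(h,w,3)
E
python3 - <<'E'
from h import *
print(robot.sense())
a=robot.capture('scene');b=robot.capture('side')
np.save('scene.npy',a,allow_pickle=True);np.save('side.npy',b,allow_pickle=True)
save('scene',a['image']);save('side',b['image'])
for c in(a,b):print(-np.array(c['R']).T@c['t'],np.array(c['R'])[2],c['K'][0][0])
E
```

```text
pics
{'clock': 0.0, 'joint_pos': array([ 6.15584408e+01,  2.01259029e+01,  9.46777608e+01, -5.44252057e-04,
        6.52659768e+01, -4.84730902e+00]), 'qvel': array([ 0.07305288,  0.06461721, -0.06275355,  0.08386346, -0.04120041,
       -0.08377183]), 'joint_torque': array([ 1.06503943e-03, -5.06100690e+01, -2.91398442e+01, -9.16562408e-05,
        4.61306030e-03, -3.23179461e-05]), 'tcp_pos': array([0.21995814, 0.50373026, 0.23073808]), 'ee_rot': array([[-9.16404468e-01,  4.00253077e-01, -5.71289841e-04],
       [ 4.00253473e-01,  9.16403844e-01, -1.07286427e-03],
       [ 9.41149827e-05, -1.21183835e-03, -9.99999261e-01]]), 'wrist_force': array([-0.79264673,  1.29976615, -0.21628675]), 'moment': array([-0.00339316,  0.01259381, -0.0132134 ]), 'gripper_force': 0.0, 'opening': 1.0027601325018165}
[1.04232164 0.96709248 0.90287653] [-0.35826588 -0.70589025 -0.61103561] 452.8675171967595
[ 0.1558546  -1.11654973  1.02284352] [ 0.25966327  0.73194397 -0.62994683] 497.5172847704159
```

View pics/scene.png

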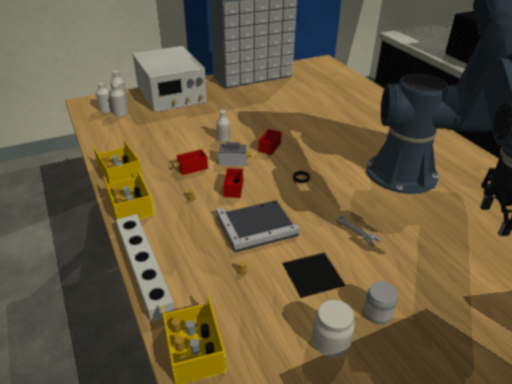

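View pics/side.png

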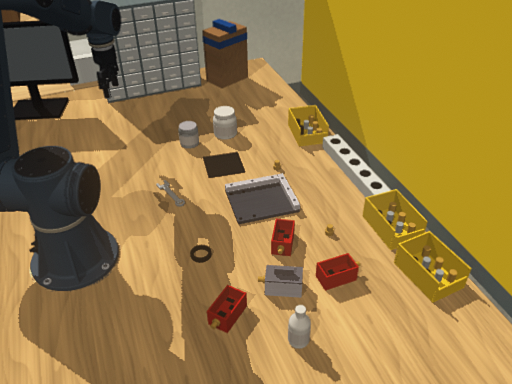

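The pictures show the grey covered housing at scene (232,153) / side (284,281). Red look-alikes are at scene (192,162), (269,142) and (233,183). The fixture is at scene (257,223) / side (262,200), with its fences on the far-x side, and the mat is at scene (313,274) / side (224,164). What could be taken for the housing is those three red boxes and the grey box. I choose the grey one, since the housing is aluminium with a grey cover and its fitting shows at side (262,280).

Run:
```python
from h import *
a=np.load('scene.npy',allow_pickle=True).item();b=np.load('side.npy',allow_pickle=True).item()
im=b['image'][150:340,170:370];A=a['image'][120:310,170:370]
save('crop',np.hstack([cv2.resize(im,None,fx=2,fy=2.2,interpolation=2),cv2.resize(A,None,fx=2,fy=2.2,interpolation=2)]))
for c,n in((a,'scene'),(b,'side')):
    P=pts(c);z=P[...,2];I=c['image'].astype(int);grey=(I.max(2)-I.min(2)<28)
    if n=='scene': y0,y1,x0,x1=138,172,214,252
    else: y0,y1,x0,x1=260,302,255,310
    m=np.zeros(z.shape,bool);m[y0:y1,x0:x1]=1
    for lo,hi in((.050,.064),(.072,.086)):
        q=m&(z>lo)&(z<hi)&grey
        p=P[q]; r=cv2.minAreaRect((p[:,:2]*1000).astype(np.float32)); print(n,lo,q.sum(),np.round(p.mean(0),4),r,np.median(p[:,2]))
    # mat
    d=(I.max(2)<40)&(abs(z)<.012)
    k,l,s,cc=cv2.connectedComponentsWithStats(d.astype(np.uint8))
    for i in range(1,k):
        if s[i,4]>200:
            p=P[l==i]; print(n,'dark',s[i],np.round(p.mean(0),4),cv2.minAreaRect((p[:,:2]*1000).astype(np.float32)))
    # fixture stops tops
    sl=(slice(195,255),slice(210,305)) if n=='scene' else (slice(168,225),slice(218,305))
    m=np.zeros(z.shape,bool);m[sl]=1
    for lo,hi in((.008,.016),(.027,.037)):
        q=m&(z>lo)&(z<hi); p=P[q]; print(n,'fix',lo,q.sum(),np.round(p.mean(0),4),cv2.minAreaRect((p[:,:2]*1000).astype(np.float32)), np.round(np.median(p[:,2]),4))
```

```text
scene 0.05 207 [ 0.5173 -0.3068  0.0569] ((515.023193359375, -313.720458984375), (56.41249465942383, 91.44391632080078), 62.881919860839844) 0.05702826298883079
scene 0.072 34 [ 0.516  -0.3134  0.0764] ((515.7579956054688, -314.01202392578125), (10.75218677520752, 43.75216293334961), 56.74100112915039) 0.07591302980858805
scene dark [ 284  254   60   43 1548] [0.5391 0.2862 0.0036] ((538.12255859375, 284.28179931640625), (125.39311981201172, 124.55043029785156), 83.12791442871094)
scene fix 0.008 1656 [0.5806 0.0295 0.0124] ((586.8310546875, 0.6551055908203125), (257.4699401855469, 200.68856811523438), 85.34835052490234) 0.0126
scene fix 0.027 641 [0.6298 0.0819 0.0321] ((590.4968872070312, 42.017024993896484), (174.80856323242188, 200.4411163330078), 85.30111694335938) 0.0322
side 0.05 485 [ 0.5107 -0.3276  0.0557] ((513.283203125, -320.787109375), (59.53455352783203, 94.32648468017578), 64.70794677734375) 0.055568703067425895
side 0.072 91 [ 0.5127 -0.321   0.0766] ((512.824462890625, -320.5870056152344), (17.070728302001953, 48.96747970581055), 62.7871208190918) 0.07658242161635165
side dark [ 14  98  54  22 648] [-0.0735  0.9507  0.0079] ((-79.789794921875, 963.9995727539062), (176.64004516601562, 223.9390106201172), 74.2111587524414)
side fix 0.008 1622 [0.5779 0.0277 0.0114] ((592.851806640625, 92.62675476074219), (288.6222839355469, 202.0382080078125), 84.28421020507812) 0.0113
side fix 0.027 455 [0.6249 0.0647 0.0309] ((584.8158569335938, -0.1584320068359375), (253.68453979492188, 200.1780548095703), 85.54121398925781) 0.0307
```

View pics/crop.png

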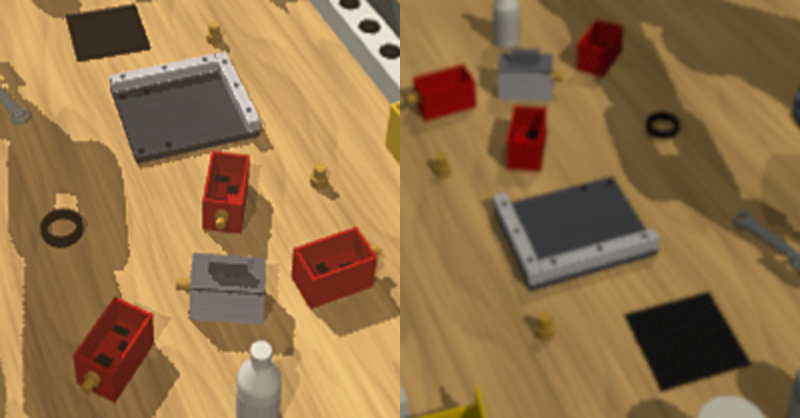

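Crop: left side view, right scene view. The grey box carries a rib-handled cover and its brass fitting points toward the robot, so it is the housing. The fixture fences lie on its world +y and +x sides, so the fixture's yaw is about -4.7°. I'll sweep over the mat, fixture and housing with the wrist camera.

Call:
{"name": "apply_moves", "arguments": {
  "plan": [
    {"grip":1,"x":-0.2,"y":-0.06},
    {"grip":1,"x":-0.5,"y":-0.15},
    {"grip":1,"x":-0.82,"y":-0.25},
    {"grip":1,"x":-0.82,"y":-0.25},
    {"grip":1,"x":-0.82,"y":-0.25},
    {"grip":1,"x":-0.82,"y":-0.25},
    {"grip":1,"x":-0.82,"y":-0.25},
    {"grip":1,"x":-0.82,"y":-0.25}
  ]
}}

```text
schema error: expected keys grip, x, y, z, rx, ry, rz
```

Call:
{"name": "apply_moves", "arguments": {
  "plan": [
    {"grip":1,"x":-0.2,"y":-0.06},
    {"grip":1,"x":-0.5,"y":-0.15},
    {"grip":1,"x":-0.82,"y":-0.25},
    {"grip":1,"x":-0.82,"y":-0.25},
    {"grip":1,"x":-0.82,"y":-0.25},
    {"grip":1,"x":-0.82,"y":-0.25},
    {"grip":1,"x":-0.82,"y":-0.25},
    {"grip":1,"x":-0.82,"y":-0.25}
  ]
}}

```text
schema error: expected keys grip, x, y, z, rx, ry, rz
```

Run:
```python
from h import *
s=robot.sense();print(s['clock'],s['tcp_pos'],s['joint_pos'])
c=robot.capture('wrist');np.save('w1.npy',c,allow_pickle=True);save('w1',c['image'])
print(-np.array(c['R']).T@c['t'],c['R'],c['K'][0][0])
# bystanders from depth (scene)
a=np.load('scene.npy',allow_pickle=True).item();P=pts(a);I=a['image'].astype(int)
for n,(x0,x1,y0,y1),(lo,hi) in (('tub',(310,358,298,352),(.09,.11)),('tin',(360,400,280,325),(.07,.09)),('bottle',(212,234,105,142),(.03,.08)),('redA',(174,210,148,178),(.04,.06)),('redB',(256,285,126,158),(.04,.06)),('redC',(218,248,166,200),(.04,.06))):
    p=P[y0:y1,x0:x1].reshape(-1,3);p=p[(p[:,2]>lo)&(p[:,2]<hi)]
    print(n,len(p),cv2.minAreaRect((p[:,:2]*1000).astype(np.float32)))
```

```text
0.1 [0.21998681 0.50376775 0.23083902] [ 6.15577530e+01  2.01191893e+01  9.46722193e+01 -7.29536478e-04
  6.52668775e+01 -4.84747566e+00]
[0.1602877  0.53055458 0.37328867] [[ 3.99450530e-01  9.16754736e-01 -1.66042992e-04]
 [ 8.84836631e-01 -3.85495709e-01  2.61643258e-01]
 [ 2.39798687e-01 -1.04660459e-01 -9.65164638e-01]] 331.97235224294405
tub 874 ((608.7032470703125, 477.39288330078125), (77.63209533691406, 75.95850372314453), 56.54988479614258)
tin 571 ((462.26226806640625, 461.1873474121094), (67.95030212402344, 66.6594009399414), 0.06469724327325821)
bottle 157 ((488.2210998535156, -466.1275939941406), (38.24363708496094, 47.6753044128418), 70.15164947509766)
redA 232 ((660.6480712890625, -337.11578369140625), (69.43254089355469, 99.8896484375), 89.32752990722656)
redB 163 ((348.6875, -350.3834228515625), (109.34269714355469, 58.92952346801758), 40.77425003051758)
redC 178 ((580.1546630859375, -159.517333984375), (105.03303527832031, 56.19020080566406), 60.5608024597168)
```

Call:
{"name": "apply_moves", "arguments": {
  "plan": [
    {"grip":1,"x":-0.2,"y":-0.06,"z":0,"rx":0,"ry":0,"rz":0},
    {"grip":1,"x":-0.5,"y":-0.15,"z":0,"rx":0,"ry":0,"rz":0},
    {"grip":1,"x":-0.82,"y":-0.25,"z":0,"rx":0,"ry":0,"rz":0},
    {"grip":1,"x":-0.82,"y":-0.25,"z":0,"rx":0,"ry":0,"rz":0},
    {"grip":1,"x":-0.82,"y":-0.25,"z":0,"rx":0,"ry":0,"rz":0},
    {"grip":1,"x":-0.82,"y":-0.25,"z":0,"rx":0,"ry":0,"rz":0},
    {"grip":1,"x":-0.82,"y":-0.25,"z":0,"rx":0,"ry":0,"rz":0},
    {"grip":1,"x":-0.82,"y":-0.25,"z":0,"rx":0,"ry":0,"rz":0}
  ]
}}

```text
clock: 0.82
tcp_pos: [0.2845, 0.4488, 0.2312]
ee_rot: [[-0.917, 0.399, -0.0], [0.399, 0.917, -0.0], [0.0, -0.0, -1.0]]
wrist_force: [0.0, 0.9, -0.2]
opening: 1.0
gripper_force: 0.0
```

Call:
{"name": "apply_moves", "arguments": {
  "plan": [
    {"grip":1,"x":-0.2,"y":-0.06,"z":0,"rx":0,"ry":0,"rz":0},
    {"grip":1,"x":-0.5,"y":-0.15,"z":0,"rx":0,"ry":0,"rz":0},
    {"grip":1,"x":-0.82,"y":-0.25,"z":0,"rx":0,"ry":0,"rz":0},
    {"grip":1,"x":-0.82,"y":-0.25,"z":0,"rx":0,"ry":0,"rz":0},
    {"grip":1,"x":-0.82,"y":-0.25,"z":0,"rx":0,"ry":0,"rz":0},
    {"grip":1,"x":-0.82,"y":-0.25,"z":0,"rx":0,"ry":0,"rz":0},
    {"grip":1,"x":-0.82,"y":-0.25,"z":0,"rx":0,"ry":0,"rz":0},
    {"grip":1,"x":-0.82,"y":-0.25,"z":0,"rx":0,"ry":0,"rz":0}
  ]
}}

```text
clock: 1.48
tcp_pos: [0.3496, 0.3933, 0.2313]
ee_rot: [[-0.917, 0.399, -0.0], [0.399, 0.917, 0.0], [0.0, -0.0, -1.0]]
wrist_force: [0.0, 0.0, -0.5]
opening: 1.001
gripper_force: 0.0
```

Call:
{"name": "apply_moves", "arguments": {
  "plan": [
    {"grip":1,"x":-0.2,"y":-0.06,"z":0,"rx":0,"ry":0,"rz":0},
    {"grip":1,"x":-0.5,"y":-0.15,"z":0,"rx":0,"ry":0,"rz":0},
    {"grip":1,"x":-0.82,"y":-0.25,"z":0,"rx":0,"ry":0,"rz":0},
    {"grip":1,"x":-0.82,"y":-0.25,"z":0,"rx":0,"ry":0,"rz":0},
    {"grip":1,"x":-0.82,"y":-0.25,"z":0,"rx":0,"ry":0,"rz":0},
    {"grip":1,"x":-0.82,"y":-0.25,"z":0,"rx":0,"ry":0,"rz":0},
    {"grip":1,"x":-0.82,"y":-0.25,"z":0,"rx":0,"ry":0,"rz":0},
    {"grip":1,"x":-0.82,"y":-0.25,"z":0,"rx":0,"ry":0,"rz":0}
  ]
}}

```text
clock: 2.15
tcp_pos: [0.4148, 0.3376, 0.2313]
ee_rot: [[-0.917, 0.399, -0.0], [0.399, 0.917, 0.0], [0.0, -0.0, -1.0]]
wrist_force: [0.0, -0.5, 0.5]
opening: 0.997
gripper_force: 0.0
```

Run:
```python
from h import *
s=robot.sense();print(s['clock'],s['tcp_pos'],s['joint_pos'])
c=robot.capture('wrist');np.save('w1.npy',c,allow_pickle=True);save('w1',c['image'])
P=pts(c);I=c['image'].astype(int)
d=((I.max(2)<45)&(abs(P[...,2])<.012)).astype(np.uint8)
k,l,st,_=cv2.connectedComponentsWithStats(d)
for i in range(1,k):
    if st[i,4]>800:
        cs,_=cv2.findContours((l==i).astype(np.uint8),0,1); q=onplane(c,cs[0].reshape(-1,2),.003)
        print(st[i],cv2.minAreaRect((q[:,:2]*1000).astype(np.float32)))
```

```text
2.15 [0.41476354 0.33756033 0.23130287] [ 3.41494539e+01  1.85158712e+01  9.68869862e+01  6.67919792e-03
  6.46020776e+01 -3.23424572e+01]
[ 194  206  127  115 9388] ((537.5455932617188, 282.877197265625), (127.80939483642578, 126.64957427978516), 83.52690124511719)
```

Call:
{"name": "apply_moves", "arguments": {
  "plan": [
    {"grip":1,"x":-0.2,"y":-0.2,"z":0,"rx":0,"ry":0,"rz":0},
    {"grip":1,"x":-0.45,"y":-0.5,"z":0,"rx":0,"ry":0,"rz":0},
    {"grip":1,"x":-0.7,"y":-0.75,"z":0,"rx":0,"ry":0,"rz":0},
    {"grip":1,"x":-0.7,"y":-0.75,"z":0,"rx":0,"ry":0,"rz":0},
    {"grip":1,"x":-0.7,"y":-0.75,"z":0,"rx":0,"ry":0,"rz":0},
    {"grip":1,"x":-0.7,"y":-0.75,"z":0,"rx":0,"ry":0,"rz":0},
    {"grip":1,"x":-0.7,"y":-0.75,"z":0,"rx":0,"ry":0,"rz":0},
    {"grip":1,"x":-0.7,"y":-0.75,"z":0,"rx":0,"ry":0,"rz":0}
  ]
}}

```text
clock: 2.87
tcp_pos: [0.4492, 0.241, 0.2312]
ee_rot: [[-0.917, 0.399, -0.0], [0.399, 0.917, 0.0], [0.0, 0.0, -1.0]]
wrist_force: [-0.5, 0.4, 0.0]
opening: 0.997
gripper_force: 0.0
```

Call:
{"name": "apply_moves", "arguments": {
  "plan": [
    {"grip":1,"x":-0.2,"y":-0.2,"z":0,"rx":0,"ry":0,"rz":0},
    {"grip":1,"x":-0.45,"y":-0.5,"z":0,"rx":0,"ry":0,"rz":0},
    {"grip":1,"x":-0.7,"y":-0.75,"z":0,"rx":0,"ry":0,"rz":0},
    {"grip":1,"x":-0.7,"y":-0.75,"z":0,"rx":0,"ry":0,"rz":0},
    {"grip":1,"x":-0.7,"y":-0.75,"z":0,"rx":0,"ry":0,"rz":0},
    {"grip":1,"x":-0.7,"y":-0.75,"z":0,"rx":0,"ry":0,"rz":0},
    {"grip":1,"x":-0.7,"y":-0.75,"z":0,"rx":0,"ry":0,"rz":0},
    {"grip":1,"x":-0.7,"y":-0.75,"z":0,"rx":0,"ry":0,"rz":0}
  ]
}}

```text
clock: 3.53
tcp_pos: [0.4834, 0.1444, 0.2313]
ee_rot: [[-0.917, 0.399, -0.0], [0.399, 0.917, 0.0], [0.0, 0.0, -1.0]]
wrist_force: [0.3, -0.1, 0.2]
opening: 1.001
gripper_force: 0.0
```

Call:
{"name": "apply_moves", "arguments": {
  "plan": [
    {"grip":1,"x":-0.2,"y":-0.2,"z":0,"rx":0,"ry":0,"rz":0},
    {"grip":1,"x":-0.45,"y":-0.5,"z":0,"rx":0,"ry":0,"rz":0},
    {"grip":1,"x":-0.7,"y":-0.75,"z":0,"rx":0,"ry":0,"rz":0},
    {"grip":1,"x":-0.7,"y":-0.75,"z":0,"rx":0,"ry":0,"rz":0},
    {"grip":1,"x":-0.7,"y":-0.75,"z":0,"rx":0,"ry":0,"rz":0},
    {"grip":1,"x":-0.7,"y":-0.75,"z":0,"rx":0,"ry":0,"rz":0},
    {"grip":1,"x":-0.7,"y":-0.75,"z":0,"rx":0,"ry":0,"rz":0},
    {"grip":1,"x":-0.7,"y":-0.75,"z":0,"rx":0,"ry":0,"rz":0}
  ]
}}

```text
clock: 4.2
tcp_pos: [0.5176, 0.0477, 0.2313]
ee_rot: [[-0.917, 0.399, -0.0], [0.399, 0.917, 0.0], [0.0, 0.0, -1.0]]
wrist_force: [0.3, 0.4, 0.6]
opening: 1.002
gripper_force: 0.0
```

Run:
```python
from h import *
s=robot.sense();print(s['clock'],s['tcp_pos'],s['joint_pos'])
c=robot.capture('wrist');np.save('w2.npy',c,allow_pickle=True);save('w2',c['image'])
```

```text
4.2 [0.51761864 0.04771618 0.23131396] [ 1.31476385e-01  1.69612755e+01  9.90524119e+01  6.80497165e-03
  6.39920883e+01 -6.63721460e+01]
```

Call:
{"name": "apply_moves", "arguments": {
  "plan": [
    {"grip":1,"x":-0.1,"y":-0.2,"z":0,"rx":0,"ry":0,"rz":0},
    {"grip":1,"x":-0.2,"y":-0.5,"z":0,"rx":0,"ry":0,"rz":0},
    {"grip":1,"x":-0.28,"y":-0.83,"z":0,"rx":0,"ry":0,"rz":0},
    {"grip":1,"x":-0.28,"y":-0.83,"z":0,"rx":0,"ry":0,"rz":0},
    {"grip":1,"x":-0.28,"y":-0.83,"z":0,"rx":0,"ry":0,"rz":0},
    {"grip":1,"x":-0.28,"y":-0.83,"z":0,"rx":0,"ry":0,"rz":0},
    {"grip":1,"x":-0.28,"y":-0.83,"z":0,"rx":0,"ry":0,"rz":0},
    {"grip":1,"x":-0.28,"y":-0.83,"z":0,"rx":0,"ry":0,"rz":0}
  ]
}}

```text
clock: 4.92
tcp_pos: [0.5104, -0.0396, 0.2313]
ee_rot: [[-0.917, 0.399, -0.0], [0.399, 0.917, 0.0], [0.0, 0.0, -1.0]]
wrist_force: [-0.2, 0.2, 0.1]
opening: 0.999
gripper_force: 0.0
```

Call:
{"name": "apply_moves", "arguments": {
  "plan": [
    {"grip":1,"x":-0.1,"y":-0.2,"z":0,"rx":0,"ry":0,"rz":0},
    {"grip":1,"x":-0.2,"y":-0.5,"z":0,"rx":0,"ry":0,"rz":0},
    {"grip":1,"x":-0.28,"y":-0.83,"z":0,"rx":0,"ry":0,"rz":0},
    {"grip":1,"x":-0.28,"y":-0.83,"z":0,"rx":0,"ry":0,"rz":0},
    {"grip":1,"x":-0.28,"y":-0.83,"z":0,"rx":0,"ry":0,"rz":0},
    {"grip":1,"x":-0.28,"y":-0.83,"z":0,"rx":0,"ry":0,"rz":0},
    {"grip":1,"x":-0.28,"y":-0.83,"z":0,"rx":0,"ry":0,"rz":0},
    {"grip":1,"x":-0.28,"y":-0.83,"z":0,"rx":0,"ry":0,"rz":0}
  ]
}}

```text
clock: 5.58
tcp_pos: [0.503, -0.1269, 0.2313]
ee_rot: [[-0.917, 0.399, 0.0], [0.399, 0.917, 0.0], [0.0, 0.0, -1.0]]
wrist_force: [0.9, -1.0, -0.1]
opening: 1.005
gripper_force: 0.0
```

Call:
{"name": "apply_moves", "arguments": {
  "plan": [
    {"grip":1,"x":-0.1,"y":-0.2,"z":0,"rx":0,"ry":0,"rz":0},
    {"grip":1,"x":-0.2,"y":-0.5,"z":0,"rx":0,"ry":0,"rz":0},
    {"grip":1,"x":-0.28,"y":-0.83,"z":0,"rx":0,"ry":0,"rz":0},
    {"grip":1,"x":-0.28,"y":-0.83,"z":0,"rx":0,"ry":0,"rz":0},
    {"grip":1,"x":-0.28,"y":-0.83,"z":0,"rx":0,"ry":0,"rz":0},
    {"grip":1,"x":-0.28,"y":-0.83,"z":0,"rx":0,"ry":0,"rz":0},
    {"grip":1,"x":-0.28,"y":-0.83,"z":0,"rx":0,"ry":0,"rz":0},
    {"grip":1,"x":-0.28,"y":-0.83,"z":0,"rx":0,"ry":0,"rz":0}
  ]
}}

```text
clock: 6.25
tcp_pos: [0.4955, -0.2142, 0.2313]
ee_rot: [[-0.917, 0.399, 0.0], [0.399, 0.917, 0.0], [0.0, 0.0, -1.0]]
wrist_force: [-0.3, 0.3, -0.4]
opening: 1.001
gripper_force: 0.0
```

Call:
{"name": "apply_moves", "arguments": {
  "plan": [
    {"grip":1,"x":-0.1,"y":-0.2,"z":0,"rx":0,"ry":0,"rz":0},
    {"grip":1,"x":-0.2,"y":-0.5,"z":0,"rx":0,"ry":0,"rz":0},
    {"grip":1,"x":-0.28,"y":-0.83,"z":0,"rx":0,"ry":0,"rz":0},
    {"grip":1,"x":-0.28,"y":-0.83,"z":0,"rx":0,"ry":0,"rz":0},
    {"grip":1,"x":-0.28,"y":-0.83,"z":0,"rx":0,"ry":0,"rz":0},
    {"grip":1,"x":-0.28,"y":-0.83,"z":0,"rx":0,"ry":0,"rz":0},
    {"grip":1,"x":-0.28,"y":-0.83,"z":0,"rx":0,"ry":0,"rz":0},
    {"grip":1,"x":-0.28,"y":-0.83,"z":0,"rx":0,"ry":0,"rz":0}
  ]
}}

```text
clock: 6.92
tcp_pos: [0.488, -0.3015, 0.2314]
ee_rot: [[-0.917, 0.399, 0.0], [0.399, 0.917, 0.0], [-0.0, 0.0, -1.0]]
wrist_force: [-1.1, -0.4, -0.1]
opening: 0.997
gripper_force: 0.0
```

Run:
```python
from h import *
s=robot.sense();print(s['clock'],s['tcp_pos'],s['joint_pos'])
c=robot.capture('wrist');np.save('w3.npy',c,allow_pickle=True);save('w3',c['image'])
w=np.load('w2.npy',allow_pickle=True).item()
save('w23',cv2.resize(np.hstack([w['image'],c['image']]),(800,300),interpolation=3))
```

```text
6.9167 [ 0.48798741 -0.30147472  0.23143134] [-3.63596909e+01  2.25341375e+01  9.10502624e+01  5.57289092e-03
  6.64124425e+01 -1.02842848e+02]
```

View pics/w23.png

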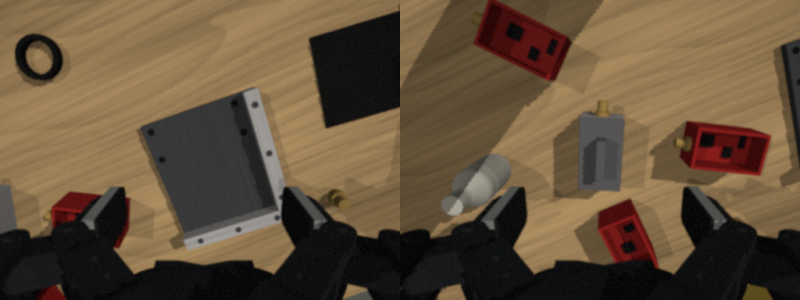

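Left: fixture at w2 px (~275,215), light fences on the image right and bottom (world +y, +x). Right: covered housing at w3 px (~256,195), its fitting up the image, toward the robot, at (258,138). Red boxes stand well clear of it. Measure both from these.

Run:
```python
from h import *
c=np.load('w3.npy',allow_pickle=True).item();P=pts(c);z=P[...,2]
def rect(c,m,h,tag):
    cs,_=cv2.findContours(m.astype(np.uint8),0,1); k=max(cs,key=cv2.contourArea); q=onplane(c,k.reshape(-1,2),h)
    r=cv2.minAreaRect((q[:,:2]*1000).astype(np.float32)); print(tag,m.sum(),np.round(r[0],1),np.round(r[1],1),round(r[2],2))
roi=np.zeros(z.shape,bool);roi[130:255,215:305]=1
rect(c,roi&(z>.049),.057,'cover plate(all>49)')
rect(c,roi&(z>.070),.079,'handle')
print(np.median(z[roi&(z>.05)&(z<.065)]),np.median(z[roi&(z>.07)]))
# fitting
I=c['image'].astype(int); b=(I[...,0]-I[...,2]>40)&(z>.02)&roi&(z<.045); p=P[b]; print('fit',b.sum(),p.mean(0))
c=np.load('w2.npy',allow_pickle=True).item();P=pts(c);z=P[...,2]
roi=np.zeros(z.shape,bool);roi[100:325,170:375]=1
rect(c,roi&(z>.027)&(z<.05),.032,'stops')
# inner face lines: plate area between z .008..0.018
m=roi&(z>.007)&(z<.018);p=P[m]
print('plate z',np.median(z[m]),'stops z',np.median(z[roi&(z>.027)&(z<.05)]))
# stop top pixels in fixture frame
from math import *
s=P[roi&(z>.028)&(z<.036)]
th=radians(-4.7)
for d in (-5.2,-4.7,-4.2):
    th=radians(d);R=np.array([[cos(th),sin(th)],[-sin(th),cos(th)]])
    f=s[:,:2]@R.T; print(d,f.min(0),f.max(0))
np.save('stops.npy',s)
```

```text
cover plate(all>49) 5227 [ 514.2 -317.5] [56.6 96.7] 63.82
handle 705 [ 513.7 -316.9] [11.9 51.4] 63.87
0.056795032466297135 0.07868782543040331
fit 299 [ 0.46450223 -0.29243509  0.03609899]
stops 4975 [624.7  76.5] [127.6 259.7] 45.71
plate z 0.011844698073090076 stops z 0.03185027049843686
-5.2 [0.48234194 0.01072972] [0.68465889 0.18027447]
-4.7 [0.48371701 0.00484778] [0.68502518 0.17484766]
-4.2 [ 0.48505524 -0.0010901 ] [0.68589133 0.16947098]
```

Call:
{"name": "apply_moves", "arguments": {
  "plan": [
    {"grip":0.2,"x":-0.3,"y":-0.04,"z":0.2,"rx":0,"ry":0,"rz":0.0147},
    {"grip":0.2,"x":-0.3,"y":-0.04,"z":0.5,"rx":0,"ry":0,"rz":0.0147},
    {"grip":0.2,"x":-0.3,"y":-0.04,"z":0.8,"rx":0,"ry":0,"rz":0.0147},
    {"grip":0.2,"x":-0.3,"y":-0.04,"z":0.9,"rx":0,"ry":0,"rz":0.0147},
    {"grip":0.2,"x":-0.3,"y":-0.04,"z":0.9,"rx":0,"ry":0,"rz":0.0147},
    {"grip":0.2,"x":-0.3,"y":-0.04,"z":0.9,"rx":0,"ry":0,"rz":0.0147},
    {"grip":0.2,"x":-0.3,"y":-0.04,"z":0.9,"rx":0,"ry":0,"rz":0.0147},
    {"grip":0.2,"x":-0.3,"y":-0.04,"z":0.9,"rx":0,"ry":0,"rz":0.0147}
  ]
}}

```text
clock: 7.63
tcp_pos: [0.5143, -0.3186, 0.1432]
ee_rot: [[-0.897, 0.442, 0.002], [0.442, 0.897, -0.002], [-0.003, -0.001, -1.0]]
wrist_force: [0.3, 0.3, -0.7]
opening: 0.598
gripper_force: 0.0
```

Run:
```python
from h import *
s=robot.sense();R=s['ee_rot'];d=np.array([.514,-.3172,.061])-s['tcp_pos'];print(s['clock'],s['tcp_pos'],R.T@d,np.degrees(np.arctan2(R[1,1],R[0,1])),s['opening'])
# fixture edges: fit lines to inner edges of stops
p=np.load('stops.npy')[:,:2]
th=np.radians(-4.7)
for it in range(4):
    M=np.array([[np.cos(th),np.sin(th)],[-np.sin(th),np.cos(th)]]);f=p@M.T
    mx,my=np.percentile(f[:,0],99.7),np.percentile(f[:,1],99.7)
    res=[]
    L=f[(f[:,0]<mx-30)&(f[:,1]>my-30)];E=f[(f[:,1]<my-30)&(f[:,0]>mx-30)]
    def edges(a,b):
        bins=np.arange(a.min()+5,a.max()-5,4);lo=[];hi=[];x=[]
        for t in bins:
            q=b[(a>=t)&(a<t+4)]
            if len(q)>4: x.append(t+2);lo.append(q.min());hi.append(q.max())
        out=[]
        for v in (lo,hi):
            k=np.polyfit(x,v,1);r=np.array(v)-np.polyval(k,x);g=abs(r)<2*r.std()+1e-4;k=np.polyfit(np.array(x)[g],np.array(v)[g],1);out.append((np.degrees(np.arctan(k[0])),np.median(v),k))
        return out
    el=edges(L[:,0],L[:,1]);ee=edges(E[:,1],E[:,0])
    print(np.degrees(th),'long',[(round(a,2),round(b*1e3,1)) for a,b,_ in el],'end',[(round(a,2),round(b*1e3,1)) for a,b,_ in ee])
    th+=np.radians((el[0][0]+el[1][0]-ee[0][0]-ee[1][0])/4)
print('fx range',f.min(0),f.max(0))
fc=np.array([np.polyval(ee[0][2],f[:,1].mean())/2+np.polyval(ee[1][2],f[:,1].mean())/2-.09,(el[0][1]+el[1][1])/2-.075])
print('origin est',fc@M, 'goal',(fc+[.032,.037])@M)
```

```text
7.6333 [ 0.51427617 -0.31858726  0.14323637] [0.0010968  0.00116441 0.08223297] 63.765099620014915 0.5982426421720283Traceback (most recent call last):
  File "<stdin>", line 20, in <module>
  File "<stdin>", line 12, in edges
    return umr_minimum(a, axis, None, out, keepdims, initial, where)
ValueError: zero-size array to reduction operation minimum which has no identity
```

Call:
{"name": "apply_moves", "arguments": {
  "plan": [
    {"grip":0.2,"x":0.01,"y":0.012,"z":0.3,"rx":0,"ry":0,"rz":0},
    {"grip":0.2,"x":0.01,"y":0.012,"z":0.6,"rx":0,"ry":0,"rz":0},
    {"grip":0.2,"x":0.01,"y":0.012,"z":0.82,"rx":0,"ry":0,"rz":0},
    {"grip":0.2,"x":0.01,"y":0.012,"z":0.82,"rx":0,"ry":0,"rz":0},
    {"grip":-1,"x":0.01,"y":0.012,"z":0.82,"rx":0,"ry":0,"rz":0},
    {"grip":-1,"x":0.01,"y":0.012,"z":0.82,"rx":0,"ry":0,"rz":0},
    {"grip":-1,"x":0.01,"y":0.012,"z":0.82,"rx":0,"ry":0,"rz":0},
    {"grip":-1,"x":0.01,"y":0.012,"z":0.82,"rx":0,"ry":0,"rz":0}
  ],
  "force": 40
}}

```text
clock: 8.3
tcp_pos: [0.5141, -0.3174, 0.0614]
ee_rot: [[-0.897, 0.442, 0.003], [0.442, 0.897, -0.002], [-0.003, -0.001, -1.0]]
wrist_force: [-1.5, -0.7, 8.8]
opening: 0.129
gripper_force: 40.9
```

Call:
{"name": "apply_moves", "arguments": {
  "plan": [
    {"grip":-1,"x":0,"y":0,"z":0,"rx":0,"ry":0,"rz":0},
    {"grip":-1,"x":0,"y":0,"z":0,"rx":0,"ry":0,"rz":0},
    {"grip":-1,"x":0,"y":0,"z":0,"rx":0,"ry":0,"rz":0},
    {"grip":-1,"x":0,"y":0,"z":0,"rx":0,"ry":0,"rz":0},
    {"grip":-1,"x":0,"y":0,"z":0,"rx":0,"ry":0,"rz":0},
    {"grip":-1,"x":0,"y":0,"z":0,"rx":0,"ry":0,"rz":0},
    {"grip":-1,"x":0,"y":0,"z":0,"rx":0,"ry":0,"rz":0},
    {"grip":-1,"x":0,"y":0,"z":0,"rx":0,"ry":0,"rz":0}
  ]
}}

```text
clock: 8.97
tcp_pos: [0.5141, -0.3174, 0.0614]
ee_rot: [[-0.897, 0.442, 0.003], [0.442, 0.897, -0.002], [-0.003, -0.001, -1.0]]
wrist_force: [-1.6, -1.1, 8.7]
opening: 0.129
gripper_force: 40.9
```

Run:
```python
from h import *
s=robot.sense();print(s['clock'],s['tcp_pos'],s['opening'],s['gripper_force'],s['wrist_force'])
p=np.load('stops.npy')[:,:2]
th=np.radians(-4.7)
def edges(a,b):
    x=[];lo=[];hi=[]
    for t in np.arange(a.min()+.005,a.max()-.005,.004):
        q=b[(a>=t)&(a<t+.004)]
        if len(q)>4: x.append(t+.002);lo.append(q.min());hi.append(q.max())
    out=[];x=np.array(x)
    for v in map(np.array,(lo,hi)):
        k=np.polyfit(x,v,1)
        for _ in range(3):
            r=abs(v-np.polyval(k,x));g=r<=np.median(r)*2.5+1e-5;k=np.polyfit(x[g],v[g],1)
        out.append((np.degrees(np.arctan(k[0])),np.polyval(k,x.mean())))
    return out
for it in range(4):
    M=np.array([[np.cos(th),np.sin(th)],[-np.sin(th),np.cos(th)]]);f=p@M.T
    mx,my=np.percentile(f,99.7,axis=0)
    L=f[(f[:,0]<mx-.03)&(f[:,1]>my-.03)];E=f[(f[:,1]<my-.03)&(f[:,0]>mx-.03)]
    el=edges(L[:,0],L[:,1]);ee=edges(E[:,1],E[:,0])
    print(np.degrees(th),'long',[(round(a,2),round(b*1e3,1)) for a,b in el],'end',[(round(a,2),round(b*1e3,1)) for a,b in ee])
    th+=np.radians((el[0][0]+el[1][0]-ee[0][0]-ee[1][0])/4)
fc=np.array([(ee[0][1]+ee[1][1])/2-.09,(el[0][1]+el[1][1])/2-.075])
print('origin est',fc@M, 'goal',(fc+[.032,.037])@M,f.min(0)-fc,f.max(0)-fc)
```

```text
8.9667 [ 0.5141387  -0.31741551  0.06144265] 0.1292874430357074 40.8530992269516 [-1.64464382 -1.132116    8.66184315]
-4.7 long [(np.float64(0.43), np.float64(154.3)), (np.float64(0.42), np.float64(174.1))] end [(np.float64(-0.41), np.float64(664.0)), (np.float64(-0.2), np.float64(684.3))]
-4.333457900530803 long [(np.float64(0.07), np.float64(150.6)), (np.float64(0.1), np.float64(170.5))] end [(np.float64(-0.04), np.float64(664.5)), (np.float64(0.17), np.float64(684.8))]
-4.323048745344419 long [(np.float64(0.06), np.float64(150.5)), (np.float64(0.09), np.float64(170.4))] end [(np.float64(-0.03), np.float64(664.5)), (np.float64(0.18), np.float64(684.8))]
-4.323011392028861 long [(np.float64(0.06), np.float64(150.5)), (np.float64(0.09), np.float64(170.4))] end [(np.float64(-0.03), np.float64(664.5)), (np.float64(0.18), np.float64(684.8))]
origin est [0.58944438 0.04113067] goal [0.62414237 0.07561327] [-0.09993755 -0.08507474] [0.1010161  0.08530163]
```

Call:
{"name": "apply_moves", "arguments": {
  "plan": [
    {"grip":-1,"x":0,"y":0,"z":-0.03,"rx":0,"ry":0,"rz":0},
    {"grip":-1,"x":0,"y":0,"z":-0.08,"rx":0,"ry":0,"rz":0},
    {"grip":-1,"x":0,"y":0,"z":-0.14,"rx":0,"ry":0,"rz":0},
    {"grip":-1,"x":0,"y":0,"z":-0.22,"rx":0,"ry":0,"rz":0},
    {"grip":-1,"x":0,"y":0,"z":-0.32,"rx":0,"ry":0,"rz":0},
    {"grip":-1,"x":0,"y":0,"z":-0.42,"rx":0,"ry":0,"rz":0},
    {"grip":-1,"x":0,"y":0,"z":-0.5,"rx":0,"ry":0,"rz":0},
    {"grip":-1,"x":0,"y":0,"z":-0.55,"rx":0,"ry":0,"rz":0}
  ]
}}

```text
clock: 9.63
tcp_pos: [0.5136, -0.3169, 0.1159]
ee_rot: [[-0.897, 0.442, 0.001], [0.442, 0.897, -0.001], [-0.002, -0.0, -1.0]]
wrist_force: [-0.3, -0.5, -0.3]
opening: 0.129
gripper_force: 39.6
```

Call:
{"name": "apply_moves", "arguments": {
  "plan": [
    {"grip":-1,"x":0,"y":0,"z":-0.05,"rx":0,"ry":0,"rz":0},
    {"grip":-1,"x":0,"y":0,"z":-0.15,"rx":0,"ry":0,"rz":0},
    {"grip":-1,"x":0,"y":0,"z":-0.3,"rx":0,"ry":0,"rz":0},
    {"grip":-1,"x":0,"y":0,"z":-0.45,"rx":0,"ry":0,"rz":0},
    {"grip":-1,"x":0,"y":0,"z":-0.55,"rx":0,"ry":0,"rz":0},
    {"grip":-1,"x":0,"y":0,"z":-0.62,"rx":0,"ry":0,"rz":0},
    {"grip":-1,"x":0,"y":0,"z":-0.65,"rx":0,"ry":0,"rz":0},
    {"grip":-1,"x":0,"y":0,"z":-0.65,"rx":0,"ry":0,"rz":0}
  ]
}}

```text
clock: 10.3
tcp_pos: [0.5133, -0.3167, 0.1797]
ee_rot: [[-0.897, 0.442, 0.0], [0.442, 0.897, -0.0], [-0.001, -0.0, -1.0]]
wrist_force: [1.8, 0.4, -0.9]
opening: 0.132
gripper_force: 39.6
```

Run:
```python
from h import *
s=robot.sense();print(s['clock'],s['tcp_pos'],s['opening'],s['gripper_force'],s['wrist_force'])
c=robot.capture('wrist');b=robot.capture('side')
save('w4',cv2.resize(np.hstack([c['image'],b['image']]),(800,300),interpolation=3))
```

```text
10.3 [ 0.5132783  -0.31671368  0.17972664] 0.13168352682753448 39.576297998428345 [ 1.84936782  0.41967543 -0.91414639]
```

View pics/w4.png

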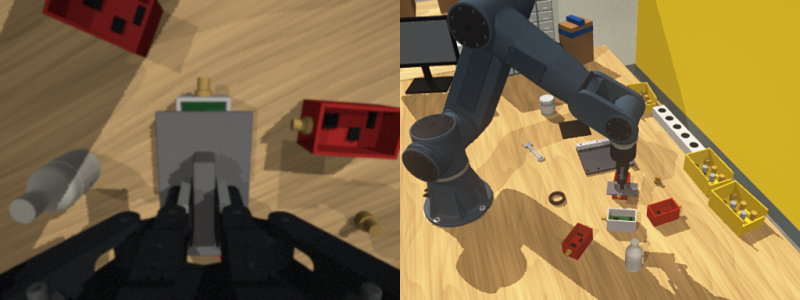

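The wrist half shows the cover held level by its rib at (205,200), and the side half shows the housing standing open, green board visible, at (622,218). Carry the cover to the mat.

Call:
{"name": "apply_moves", "arguments": {
  "plan": [
    {"grip":-1,"x":0.02,"y":0.046,"z":0,"rx":0,"ry":0,"rz":0},
    {"grip":-1,"x":0.06,"y":0.137,"z":0,"rx":0,"ry":0,"rz":0},
    {"grip":-1,"x":0.12,"y":0.275,"z":0,"rx":0,"ry":0,"rz":0},
    {"grip":-1,"x":0.2,"y":0.457,"z":0,"rx":0,"ry":0,"rz":0},
    {"grip":-1,"x":0.283,"y":0.64,"z":0,"rx":0,"ry":0,"rz":0},
    {"grip":-1,"x":0.344,"y":0.777,"z":0,"rx":0,"ry":0,"rz":0},
    {"grip":-1,"x":0.385,"y":0.87,"z":0,"rx":0,"ry":0,"rz":0},
    {"grip":-1,"x":0.405,"y":0.914,"z":0,"rx":0,"ry":0,"rz":0}
  ]
}}

```text
clock: 11.07
tcp_pos: [0.5174, -0.215, 0.1793]
ee_rot: [[-0.898, 0.441, -0.0], [0.441, 0.898, 0.0], [0.0, 0.0, -1.0]]
wrist_force: [0.2, -0.2, -0.5]
opening: 0.129
gripper_force: 39.6
```

Call:
{"name": "apply_moves", "arguments": {
  "plan": [
    {"grip":-1,"x":0.02,"y":0.046,"z":0,"rx":0,"ry":0,"rz":0},
    {"grip":-1,"x":0.06,"y":0.137,"z":0,"rx":0,"ry":0,"rz":0},
    {"grip":-1,"x":0.12,"y":0.275,"z":0,"rx":0,"ry":0,"rz":0},
    {"grip":-1,"x":0.2,"y":0.457,"z":0,"rx":0,"ry":0,"rz":0},
    {"grip":-1,"x":0.283,"y":0.64,"z":0,"rx":0,"ry":0,"rz":0},
    {"grip":-1,"x":0.344,"y":0.777,"z":0,"rx":0,"ry":0,"rz":0},
    {"grip":-1,"x":0.385,"y":0.87,"z":0,"rx":0,"ry":0,"rz":0},
    {"grip":-1,"x":0.405,"y":0.914,"z":0,"rx":0,"ry":0,"rz":0}
  ]
}}

```text
clock: 11.73
tcp_pos: [0.5214, -0.1158, 0.1793]
ee_rot: [[-0.897, 0.442, -0.0], [0.442, 0.897, 0.0], [0.0, 0.0, -1.0]]
wrist_force: [0.5, 0.5, -0.8]
opening: 0.128
gripper_force: 39.6
```

Call:
{"name": "apply_moves", "arguments": {
  "plan": [
    {"grip":-1,"x":0.02,"y":0.046,"z":0,"rx":0,"ry":0,"rz":0},
    {"grip":-1,"x":0.06,"y":0.137,"z":0,"rx":0,"ry":0,"rz":0},
    {"grip":-1,"x":0.12,"y":0.275,"z":0,"rx":0,"ry":0,"rz":0},
    {"grip":-1,"x":0.2,"y":0.457,"z":0,"rx":0,"ry":0,"rz":0},
    {"grip":-1,"x":0.283,"y":0.64,"z":0,"rx":0,"ry":0,"rz":0},
    {"grip":-1,"x":0.344,"y":0.777,"z":0,"rx":0,"ry":0,"rz":0},
    {"grip":-1,"x":0.385,"y":0.87,"z":0,"rx":0,"ry":0,"rz":0},
    {"grip":-1,"x":0.405,"y":0.914,"z":0,"rx":0,"ry":0,"rz":0}
  ]
}}

```text
clock: 12.4
tcp_pos: [0.5255, -0.016, 0.1793]
ee_rot: [[-0.897, 0.442, 0.0], [0.442, 0.897, 0.0], [-0.0, 0.0, -1.0]]
wrist_force: [-0.3, -0.4, -1.4]
opening: 0.129
gripper_force: 39.6
```

Call:
{"name": "apply_moves", "arguments": {
  "plan": [
    {"grip":-1,"x":0.02,"y":0.046,"z":0,"rx":0,"ry":0,"rz":0},
    {"grip":-1,"x":0.06,"y":0.137,"z":0,"rx":0,"ry":0,"rz":0},
    {"grip":-1,"x":0.12,"y":0.275,"z":0,"rx":0,"ry":0,"rz":0},
    {"grip":-1,"x":0.2,"y":0.457,"z":0,"rx":0,"ry":0,"rz":0},
    {"grip":-1,"x":0.283,"y":0.64,"z":0,"rx":0,"ry":0,"rz":0},
    {"grip":-1,"x":0.344,"y":0.777,"z":0,"rx":0,"ry":0,"rz":0},
    {"grip":-1,"x":0.385,"y":0.87,"z":0,"rx":0,"ry":0,"rz":0},
    {"grip":-1,"x":0.405,"y":0.914,"z":0,"rx":0,"ry":0,"rz":0}
  ]
}}

```text
clock: 13.07
tcp_pos: [0.5296, 0.0839, 0.1793]
ee_rot: [[-0.897, 0.442, 0.0], [0.442, 0.897, 0.0], [0.0, 0.0, -1.0]]
wrist_force: [-0.4, 0.0, -1.1]
opening: 0.131
gripper_force: 39.6
```

Call:
{"name": "apply_moves", "arguments": {
  "plan": [
    {"grip":-1,"x":0.02,"y":0.046,"z":0,"rx":0,"ry":0,"rz":0},
    {"grip":-1,"x":0.06,"y":0.137,"z":0,"rx":0,"ry":0,"rz":0},
    {"grip":-1,"x":0.12,"y":0.275,"z":0,"rx":0,"ry":0,"rz":0},
    {"grip":-1,"x":0.2,"y":0.457,"z":0,"rx":0,"ry":0,"rz":0},
    {"grip":-1,"x":0.283,"y":0.64,"z":0,"rx":0,"ry":0,"rz":0},
    {"grip":-1,"x":0.344,"y":0.777,"z":0,"rx":0,"ry":0,"rz":0},
    {"grip":-1,"x":0.385,"y":0.87,"z":0,"rx":0,"ry":0,"rz":0},
    {"grip":-1,"x":0.405,"y":0.914,"z":0,"rx":0,"ry":0,"rz":0}
  ]
}}

```text
clock: 13.73
tcp_pos: [0.5336, 0.1838, 0.1792]
ee_rot: [[-0.897, 0.442, 0.0], [0.442, 0.897, 0.0], [-0.0, 0.0, -1.0]]
wrist_force: [0.5, 0.1, -1.1]
opening: 0.127
gripper_force: 39.6
```

Call:
{"name": "apply_moves", "arguments": {
  "plan": [
    {"grip":-1,"x":0.02,"y":0.046,"z":0,"rx":0,"ry":0,"rz":-0.01},
    {"grip":-1,"x":0.06,"y":0.137,"z":0,"rx":0,"ry":0,"rz":-0.025},
    {"grip":-1,"x":0.12,"y":0.275,"z":0,"rx":0,"ry":0,"rz":-0.04},
    {"grip":-1,"x":0.2,"y":0.457,"z":0,"rx":0,"ry":0,"rz":-0.06},
    {"grip":-1,"x":0.283,"y":0.64,"z":0,"rx":0,"ry":0,"rz":-0.08},
    {"grip":-1,"x":0.344,"y":0.777,"z":0,"rx":0,"ry":0,"rz":-0.1},
    {"grip":-1,"x":0.385,"y":0.87,"z":0,"rx":0,"ry":0,"rz":-0.109},
    {"grip":-1,"x":0.405,"y":0.914,"z":0,"rx":0,"ry":0,"rz":-0.109}
  ]
}}

```text
clock: 14.4
tcp_pos: [0.5377, 0.2839, 0.1792]
ee_rot: [[-0.994, 0.113, 0.0], [0.113, 0.994, 0.0], [-0.0, 0.0, -1.0]]
wrist_force: [0.2, 0.1, -1.6]
opening: 0.127
gripper_force: 39.6
```

Run:
```python
from h import *
s=robot.sense();R=s['ee_rot'];d=np.array([.5376,.283,.018])-s['tcp_pos'];print(s['clock'],s['tcp_pos'],R.T@d,np.degrees(np.arctan2(R[1,1],R[0,1])),s['opening'],s['wrist_force'])
c=robot.capture('wrist');P=pts(c);z=P[...,2];I=c['image'].astype(int)
zc=s['tcp_pos'][2]
# cover plate top should be ~tcp-4 mm, rib top tcp+18
for lo,hi in ((zc-.012,zc+.002),(zc+.012,zc+.024)):
    m=(z>lo)&(z<hi)&(I.min(2)>50); k,l,st,_=cv2.connectedComponentsWithStats(m.astype(np.uint8))
    i=1+np.argmax(st[1:,4]);p=P[l==i];print(st[i],np.median(p[:,2])-zc,cv2.minAreaRect((p[:,:2]*1000).astype(np.float32)))
np.save('w5.npy',c,allow_pickle=True)
```

```text
14.4 [0.53766809 0.28390635 0.17919656] [-2.90598367e-05 -9.19210846e-04  1.61196503e-01] 83.52865299807316 0.12687454390871036 [ 0.19299907  0.13094227 -1.63899188]
[  198   142   126   124 10594] -0.004586446705132391 ((521.07763671875, 286.0091247558594), (56.41775131225586, 60.39652633666992), 83.78697967529297)
[ 246  203   30  113 2818] 0.017280774553468464 ((539.0700073242188, 284.1070556640625), (11.973793029785156, 50.86213684082031), 83.58183288574219)
```

Call:
{"name": "apply_moves", "arguments": {
  "plan": [
    {"grip":-1,"x":0.005,"y":-0.005,"z":0.08,"rx":0,"ry":0,"rz":0},
    {"grip":-1,"x":0.013,"y":-0.012,"z":0.2,"rx":0,"ry":0,"rz":0},
    {"grip":-1,"x":0.013,"y":-0.012,"z":0.35,"rx":0,"ry":0,"rz":0},
    {"grip":-1,"x":0.013,"y":-0.012,"z":0.52,"rx":0,"ry":0,"rz":0},
    {"grip":-1,"x":0.013,"y":-0.012,"z":0.7,"rx":0,"ry":0,"rz":0},
    {"grip":-1,"x":0.013,"y":-0.012,"z":0.82,"rx":0,"ry":0,"rz":0},
    {"grip":-1,"x":0.013,"y":-0.012,"z":0.88,"rx":0,"ry":0,"rz":0},
    {"grip":-1,"x":0.013,"y":-0.012,"z":0.9,"rx":0,"ry":0,"rz":0}
  ]
}}

```text
clock: 15.12
tcp_pos: [0.5357, 0.2809, 0.0879]
ee_rot: [[-0.993, 0.116, -0.002], [0.116, 0.993, -0.001], [0.002, -0.001, -1.0]]
wrist_force: [-0.1, -0.8, -0.5]
opening: 0.128
gripper_force: 39.6
```

Call:
{"name": "apply_moves", "arguments": {
  "plan": [
    {"grip":-1,"x":0,"y":0,"z":0.1,"rx":0,"ry":0,"rz":0},
    {"grip":-1,"x":0,"y":0,"z":0.25,"rx":0,"ry":0,"rz":0},
    {"grip":-1,"x":0,"y":0,"z":0.4,"rx":0,"ry":0,"rz":0},
    {"grip":-1,"x":0,"y":0,"z":0.53,"rx":0,"ry":0,"rz":0},
    {"grip":-1,"x":0,"y":0,"z":0.62,"rx":0,"ry":0,"rz":0},
    {"grip":-1,"x":0,"y":0,"z":0.67,"rx":0,"ry":0,"rz":0},
    {"grip":-1,"x":0,"y":0,"z":0.695,"rx":0,"ry":0,"rz":0},
    {"grip":-1,"x":0,"y":0,"z":0.7,"rx":0,"ry":0,"rz":0}
  ]
}}

```text
clock: 15.78
tcp_pos: [0.5363, 0.2817, 0.0192]
ee_rot: [[-0.993, 0.115, 0.0], [0.115, 0.993, 0.0], [-0.0, 0.0, -1.0]]
wrist_force: [0.0, 0.9, -1.1]
opening: 0.126
gripper_force: 39.6
```

Call:
{"name": "apply_moves", "arguments": {
  "plan": [
    {"grip":-1,"x":0,"y":0,"z":0.002,"rx":0,"ry":0,"rz":0},
    {"grip":-1,"x":0,"y":0,"z":0.004,"rx":0,"ry":0,"rz":0},
    {"grip":-1,"x":0,"y":0,"z":0.006,"rx":0,"ry":0,"rz":0},
    {"grip":-1,"x":0,"y":0,"z":0.007,"rx":0,"ry":0,"rz":0},
    {"grip":-1,"x":0,"y":0,"z":0.007,"rx":0,"ry":0,"rz":0},
    {"grip":-1,"x":0,"y":0,"z":0.007,"rx":0,"ry":0,"rz":0},
    {"grip":-1,"x":0,"y":0,"z":0.007,"rx":0,"ry":0,"rz":0},
    {"grip":-1,"x":0,"y":0,"z":0.007,"rx":0,"ry":0,"rz":0}
  ]
}}

```text
clock: 16.45
tcp_pos: [0.5363, 0.2816, 0.0186]
ee_rot: [[-0.993, 0.115, 0.0], [0.115, 0.993, 0.0], [-0.0, 0.0, -1.0]]
wrist_force: [-0.0, 0.5, -0.5]
opening: 0.128
gripper_force: 39.6
```

Call:
{"name": "apply_moves", "arguments": {
  "plan": [
    {"grip":-1,"x":0,"y":0,"z":0.003,"rx":0,"ry":0,"rz":0},
    {"grip":-1,"x":0,"y":0,"z":0.005,"rx":0,"ry":0,"rz":0},
    {"grip":-1,"x":0,"y":0,"z":0.005,"rx":0,"ry":0,"rz":0},
    {"grip":-1,"x":0,"y":0,"z":0.005,"rx":0,"ry":0,"rz":0},
    {"grip":-0.6,"x":0,"y":0,"z":0.005,"rx":0,"ry":0,"rz":0},
    {"grip":-0.5,"x":0,"y":0,"z":0.005,"rx":0,"ry":0,"rz":0},
    {"grip":-0.3,"x":0,"y":0,"z":0.005,"rx":0,"ry":0,"rz":0},
    {"grip":0,"x":0,"y":0,"z":0.005,"rx":0,"ry":0,"rz":0}
  ]
}}

```text
clock: 17.12
tcp_pos: [0.5363, 0.2816, 0.018]
ee_rot: [[-0.993, 0.115, -0.0], [0.115, 0.993, -0.0], [0.0, -0.0, -1.0]]
wrist_force: [0.6, 0.4, 0.8]
opening: 0.479
gripper_force: 0.0
```

Call:
{"name": "apply_moves", "arguments": {
  "plan": [
    {"grip":0,"x":0,"y":0,"z":0,"rx":0,"ry":0,"rz":0},
    {"grip":0,"x":0,"y":0,"z":0,"rx":0,"ry":0,"rz":0},
    {"grip":0.2,"x":0,"y":0,"z":-0.1,"rx":0,"ry":0,"rz":0},
    {"grip":0.2,"x":0,"y":0,"z":-0.25,"rx":0,"ry":0,"rz":0},
    {"grip":0.2,"x":0,"y":0,"z":-0.5,"rx":0,"ry":0,"rz":0},
    {"grip":0.2,"x":0,"y":0,"z":-0.8,"rx":0,"ry":0,"rz":0},
    {"grip":0.5,"x":0,"y":0,"z":-1,"rx":0,"ry":0,"rz":0},
    {"grip":1,"x":0,"y":0,"z":-1,"rx":0,"ry":0,"rz":0}
  ]
}}

```text
clock: 17.78
tcp_pos: [0.5383, 0.2826, 0.1233]
ee_rot: [[-0.993, 0.115, 0.007], [0.115, 0.993, 0.003], [-0.006, 0.004, -1.0]]
wrist_force: [0.9, -0.0, 0.3]
opening: 0.863
gripper_force: 0.0
```

Call:
{"name": "apply_moves", "arguments": {
  "plan": [
    {"grip":1,"x":0,"y":0,"z":-0.2,"rx":0,"ry":0,"rz":0},
    {"grip":1,"x":0,"y":0,"z":-0.5,"rx":0,"ry":0,"rz":0},
    {"grip":1,"x":0,"y":0,"z":-0.6,"rx":0,"ry":0,"rz":0},
    {"grip":1,"x":0,"y":0,"z":-0.6,"rx":0,"ry":0,"rz":0},
    {"grip":1,"x":0,"y":0,"z":-0.6,"rx":0,"ry":0,"rz":0},
    {"grip":1,"x":0,"y":0,"z":-0.6,"rx":0,"ry":0,"rz":0},
    {"grip":1,"x":0,"y":0,"z":-0.6,"rx":0,"ry":0,"rz":0},
    {"grip":1,"x":0,"y":0,"z":-0.6,"rx":0,"ry":0,"rz":0}
  ]
}}

```text
clock: 18.45
tcp_pos: [0.5358, 0.2814, 0.1768]
ee_rot: [[-0.993, 0.115, -0.002], [0.115, 0.993, -0.001], [0.002, -0.001, -1.0]]
wrist_force: [0.7, -0.2, 0.2]
opening: 0.997
gripper_force: 0.0
```

Run:
```python
from h import *
s=robot.sense();R=s['ee_rot'];d=np.array([.514,-.3172,.18])-s['tcp_pos'];print(s['clock'],s['tcp_pos'],R.T@d,np.degrees(np.arctan2(R[1,1],R[0,1])))
c=robot.capture('wrist');P=pts(c);z=P[...,2];I=c['image'].astype(int);save('w6',c['image'])
d=((I.max(2)<45)&(abs(z)<.012)).astype(np.uint8)
for nm,lo,hi in (('rib',.030,.042),('plate',.009,.019)):
    m=(z>lo)&(z<hi)&(I.min(2)>45);k,l,st,_=cv2.connectedComponentsWithStats(m.astype(np.uint8));i=1+np.argmax(st[1:,4]);p=P[l==i];print(nm,st[i],np.median(p[:,2]),np.percentile(p[:,2],[5,95]),cv2.minAreaRect((p[:,:2]*1000).astype(np.float32)))
```

```text
18.45 [0.53582084 0.28143715 0.17681805] [-0.04734765 -0.59716311 -0.0026712 ] 83.37862359119042
rib [  66  152   43  130 2640] 0.031803558621298994 [0.03058278 0.03297847] ((559.8914184570312, 118.73006439208984), (21.50696563720703, 127.6211166381836), 85.1216049194336)
plate [   0  148  116  122 7420] 0.01178994604878697 [0.01052874 0.01341323] ((553.6241455078125, 69.30023193359375), (121.50831604003906, 124.36595153808594), 84.64112854003906)
```

View pics/w6.png

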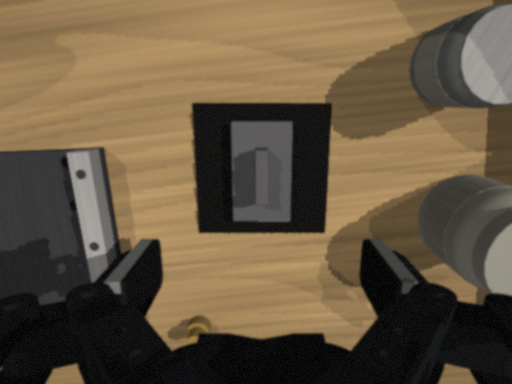

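The cover lies flat, rib up, at (262,170), and the mat spans (193–330, 103–233), so it is centred. Go back to the housing.

Call:
{"name": "apply_moves", "arguments": {
  "plan": [
    {"grip":1,"x":-0.01,"y":-0.15,"z":0,"rx":0,"ry":0,"rz":0},
    {"grip":1,"x":-0.03,"y":-0.4,"z":0,"rx":0,"ry":0,"rz":0},
    {"grip":1,"x":-0.05,"y":-0.7,"z":0,"rx":0,"ry":0,"rz":0},
    {"grip":1,"x":-0.079,"y":-0.995,"z":0,"rx":0,"ry":0,"rz":0},
    {"grip":1,"x":-0.079,"y":-0.995,"z":0,"rx":0,"ry":0,"rz":0},
    {"grip":1,"x":-0.079,"y":-0.995,"z":0,"rx":0,"ry":0,"rz":0},
    {"grip":1,"x":-0.079,"y":-0.995,"z":0,"rx":0,"ry":0,"rz":0},
    {"grip":1,"x":-0.079,"y":-0.995,"z":0,"rx":0,"ry":0,"rz":0}
  ]
}}

```text
clock: 19.17
tcp_pos: [0.5326, 0.1824, 0.178]
ee_rot: [[-0.993, 0.115, -0.0], [0.115, 0.993, 0.0], [0.0, 0.0, -1.0]]
wrist_force: [-0.0, -0.0, -0.1]
opening: 1.0
gripper_force: 0.0
```

Call:
{"name": "apply_moves", "arguments": {
  "plan": [
    {"grip":1,"x":-0.01,"y":-0.15,"z":0,"rx":0,"ry":0,"rz":0},
    {"grip":1,"x":-0.03,"y":-0.4,"z":0,"rx":0,"ry":0,"rz":0},
    {"grip":1,"x":-0.05,"y":-0.7,"z":0,"rx":0,"ry":0,"rz":0},
    {"grip":1,"x":-0.079,"y":-0.995,"z":0,"rx":0,"ry":0,"rz":0},
    {"grip":1,"x":-0.079,"y":-0.995,"z":0,"rx":0,"ry":0,"rz":0},
    {"grip":1,"x":-0.079,"y":-0.995,"z":0,"rx":0,"ry":0,"rz":0},
    {"grip":1,"x":-0.079,"y":-0.995,"z":0,"rx":0,"ry":0,"rz":0},
    {"grip":1,"x":-0.079,"y":-0.995,"z":0,"rx":0,"ry":0,"rz":0}
  ]
}}

```text
clock: 19.83
tcp_pos: [0.5291, 0.0832, 0.178]
ee_rot: [[-0.993, 0.114, 0.0], [0.114, 0.993, 0.0], [-0.0, 0.0, -1.0]]
wrist_force: [-0.3, -0.3, -0.3]
opening: 1.007
gripper_force: 0.0
```

Call:
{"name": "apply_moves", "arguments": {
  "plan": [
    {"grip":1,"x":-0.01,"y":-0.15,"z":0,"rx":0,"ry":0,"rz":0},
    {"grip":1,"x":-0.03,"y":-0.4,"z":0,"rx":0,"ry":0,"rz":0},
    {"grip":1,"x":-0.05,"y":-0.7,"z":0,"rx":0,"ry":0,"rz":0},
    {"grip":1,"x":-0.079,"y":-0.995,"z":0,"rx":0,"ry":0,"rz":0},
    {"grip":1,"x":-0.079,"y":-0.995,"z":0,"rx":0,"ry":0,"rz":0},
    {"grip":1,"x":-0.079,"y":-0.995,"z":0,"rx":0,"ry":0,"rz":0},
    {"grip":1,"x":-0.079,"y":-0.995,"z":0,"rx":0,"ry":0,"rz":0},
    {"grip":1,"x":-0.079,"y":-0.995,"z":0,"rx":0,"ry":0,"rz":0}
  ]
}}

```text
clock: 20.5
tcp_pos: [0.5255, -0.0164, 0.178]
ee_rot: [[-0.994, 0.114, -0.0], [0.114, 0.994, 0.0], [0.0, 0.0, -1.0]]
wrist_force: [-0.8, 0.3, 0.0]
opening: 1.006
gripper_force: 0.0
```

Call:
{"name": "apply_moves", "arguments": {
  "plan": [
    {"grip":1,"x":-0.01,"y":-0.15,"z":0,"rx":0,"ry":0,"rz":0},
    {"grip":1,"x":-0.03,"y":-0.4,"z":0,"rx":0,"ry":0,"rz":0},
    {"grip":1,"x":-0.05,"y":-0.7,"z":0,"rx":0,"ry":0,"rz":0},
    {"grip":1,"x":-0.079,"y":-0.995,"z":0,"rx":0,"ry":0,"rz":0},
    {"grip":1,"x":-0.079,"y":-0.995,"z":0,"rx":0,"ry":0,"rz":0},
    {"grip":1,"x":-0.079,"y":-0.995,"z":0,"rx":0,"ry":0,"rz":0},
    {"grip":1,"x":-0.079,"y":-0.995,"z":0,"rx":0,"ry":0,"rz":0},
    {"grip":1,"x":-0.079,"y":-0.995,"z":0,"rx":0,"ry":0,"rz":0}
  ]
}}

```text
clock: 21.17
tcp_pos: [0.5219, -0.116, 0.1781]
ee_rot: [[-0.994, 0.114, -0.0], [0.114, 0.994, 0.0], [0.0, 0.0, -1.0]]
wrist_force: [-0.7, 0.3, -0.3]
opening: 0.999
gripper_force: 0.0
```

Call:
{"name": "apply_moves", "arguments": {
  "plan": [
    {"grip":1,"x":-0.01,"y":-0.15,"z":0,"rx":0,"ry":0,"rz":0},
    {"grip":1,"x":-0.03,"y":-0.4,"z":0,"rx":0,"ry":0,"rz":0},
    {"grip":1,"x":-0.05,"y":-0.7,"z":0,"rx":0,"ry":0,"rz":0},
    {"grip":1,"x":-0.079,"y":-0.995,"z":0,"rx":0,"ry":0,"rz":0},
    {"grip":1,"x":-0.079,"y":-0.995,"z":0,"rx":0,"ry":0,"rz":0},
    {"grip":1,"x":-0.079,"y":-0.995,"z":0,"rx":0,"ry":0,"rz":0},
    {"grip":1,"x":-0.079,"y":-0.995,"z":0,"rx":0,"ry":0,"rz":0},
    {"grip":1,"x":-0.079,"y":-0.995,"z":0,"rx":0,"ry":0,"rz":0}
  ]
}}

```text
clock: 21.83
tcp_pos: [0.5183, -0.2157, 0.1781]
ee_rot: [[-0.994, 0.114, -0.0], [0.114, 0.994, 0.0], [0.0, 0.0, -1.0]]
wrist_force: [0.2, -0.2, 0.1]
opening: 1.002
gripper_force: 0.0
```

Call:
{"name": "apply_moves", "arguments": {
  "plan": [
    {"grip":1,"x":-0.01,"y":-0.15,"z":0,"rx":0,"ry":0,"rz":0.03},
    {"grip":1,"x":-0.03,"y":-0.4,"z":0,"rx":0,"ry":0,"rz":0.06},
    {"grip":1,"x":-0.05,"y":-0.7,"z":0,"rx":0,"ry":0,"rz":0.09},
    {"grip":1,"x":-0.079,"y":-0.995,"z":0,"rx":0,"ry":0,"rz":0.1085},
    {"grip":1,"x":-0.079,"y":-0.995,"z":0,"rx":0,"ry":0,"rz":0.1085},
    {"grip":1,"x":-0.079,"y":-0.995,"z":0,"rx":0,"ry":0,"rz":0.1085},
    {"grip":1,"x":-0.079,"y":-0.995,"z":0,"rx":0,"ry":0,"rz":0.1085},
    {"grip":1,"x":-0.079,"y":-0.995,"z":0,"rx":0,"ry":0,"rz":0.1085}
  ]
}}

```text
clock: 22.5
tcp_pos: [0.5148, -0.3154, 0.1781]
ee_rot: [[-0.899, 0.439, -0.0], [0.439, 0.899, 0.0], [0.0, 0.0, -1.0]]
wrist_force: [0.7, 0.3, 0.2]
opening: 1.004
gripper_force: 0.0
```

Run:
```python
from h import *
s=robot.sense();R=s['ee_rot'];d=np.array([.514,-.3172,.026])-s['tcp_pos'];print(s['clock'],s['tcp_pos'],R.T@d,np.degrees(np.arctan2(R[1,1],R[0,1])))
c=robot.capture('wrist');P=pts(c);z=P[...,2];I=c['image'].astype(int);np.save('w7.npy',c,allow_pickle=True);save('w7',c['image'])
near=np.hypot(P[...,0]-.514,P[...,1]+.317)<.075
m=near&(z>.044)&(z<.06)&(I.max(2)-I.min(2)<40)
cs,_=cv2.findContours(m.astype(np.uint8),0,1);k=max(cs,key=cv2.contourArea);q=onplane(c,k.reshape(-1,2),.052)
print(m.sum(),cv2.boundingRect(k),np.median(z[m]),cv2.minAreaRect((q[:,:2]*1000).astype(np.float32)))
```

```text
22.5 [ 0.51479728 -0.31537783  0.17808667] [-1.43890273e-04 -2.03157282e-03  1.52086041e-01] 63.96889471579759
2039 (223, 123, 70, 113) 0.051625521053974055 ((514.8801879882812, -317.42523193359375), (55.97483825683594, 96.17936706542969), 63.83629608154297)
```

Run:
```python
from h import *
for f,tz in(('w7.npy',.1781),('w5.npy',.1792)):
    c=np.load(f,allow_pickle=True).item();P=pts(c);z=P[...,2]
    m=(z>tz-.03)&(z<.3); 
    if f=='w5.npy': m&=(z>tz+.0)&((np.arange(512)[None]<240)|(np.arange(512)[None]>282))
    q=z[m]-tz;print(f,m.sum(),np.round(np.percentile(q,[0,.5,2,5,20]),4)); i=np.argwhere(m)[np.argsort(q)[:5]];print(i)
```

```text
w7.npy 40545 [0.0123 0.0164 0.0217 0.0297 0.0612]
[[242 160]
 [263 360]
 [262 162]
 [250 361]
 [273 359]]
w5.npy 42363 [0.0036 0.0117 0.0245 0.0449 0.0564]
[[227 235]
 [227 238]
 [227 286]
 [227 239]
 [227 287]]
```

Call:
{"name": "apply_moves", "arguments": {
  "plan": [
    {"grip":1,"x":-0.01,"y":-0.018,"z":0.2,"rx":0,"ry":0,"rz":0},
    {"grip":1,"x":-0.01,"y":-0.018,"z":0.5,"rx":0,"ry":0,"rz":0},
    {"grip":1,"x":-0.01,"y":-0.018,"z":0.8,"rx":0,"ry":0,"rz":0},
    {"grip":1,"x":-0.01,"y":-0.018,"z":0.9,"rx":0,"ry":0,"rz":0},
    {"grip":1,"x":-0.01,"y":-0.018,"z":0.9,"rx":0,"ry":0,"rz":0},
    {"grip":1,"x":-0.01,"y":-0.018,"z":0.9,"rx":0,"ry":0,"rz":0},
    {"grip":1,"x":-0.01,"y":-0.018,"z":0.9,"rx":0,"ry":0,"rz":0},
    {"grip":1,"x":-0.01,"y":-0.018,"z":0.9,"rx":0,"ry":0,"rz":0}
  ]
}}

```text
clock: 23.22
tcp_pos: [0.5155, -0.3193, 0.0899]
ee_rot: [[-0.898, 0.44, 0.002], [0.44, 0.898, -0.002], [-0.003, -0.001, -1.0]]
wrist_force: [-1.0, -0.2, 0.2]
opening: 0.998
gripper_force: 0.0
```

Run:
```python
from h import *
s=robot.sense();R=s['ee_rot'];d=np.array([.5149,-.3174,.020])-s['tcp_pos'];print(s['clock'],s['tcp_pos'],R.T@d,np.degrees(np.arctan2(R[1,1],R[0,1])))
```

```text
23.2167 [ 0.51548474 -0.31933242  0.08994276] [0.00157097 0.0015129  0.0699379 ] 63.86496429158679
```

Call:
{"name": "apply_moves", "arguments": {
  "plan": [
    {"grip":1,"x":0.015,"y":0.015,"z":0.15,"rx":0,"ry":0,"rz":0},
    {"grip":1,"x":0.015,"y":0.015,"z":0.35,"rx":0,"ry":0,"rz":0},
    {"grip":1,"x":0.015,"y":0.015,"z":0.55,"rx":0,"ry":0,"rz":0},
    {"grip":1,"x":0.015,"y":0.015,"z":0.65,"rx":0,"ry":0,"rz":0},
    {"grip":1,"x":0.015,"y":0.015,"z":0.7,"rx":0,"ry":0,"rz":0},
    {"grip":1,"x":0.015,"y":0.015,"z":0.7,"rx":0,"ry":0,"rz":0},
    {"grip":1,"x":0.015,"y":0.015,"z":0.7,"rx":0,"ry":0,"rz":0},
    {"grip":1,"x":0.015,"y":0.015,"z":0.7,"rx":0,"ry":0,"rz":0}
  ]
}}

```text
clock: 23.88
tcp_pos: [0.5146, -0.3173, 0.0193]
ee_rot: [[-0.898, 0.441, 0.001], [0.441, 0.898, -0.001], [-0.002, -0.0, -1.0]]
wrist_force: [0.6, -0.1, 0.1]
opening: 0.999
gripper_force: 0.0
```

Run:
```python
from h import *
s=robot.sense();R=s['ee_rot'];d=np.array([.5149,-.3174,.020])-s['tcp_pos'];print(s['clock'],s['tcp_pos'],R.T@d,np.degrees(np.arctan2(R[1,1],R[0,1])),R)
```

```text
23.8833 [ 0.5145648  -0.31733173  0.01930201] [-3.32225482e-04  8.62225345e-05 -6.97420524e-04] 63.85062569263805 [[-8.97646934e-01  4.40712854e-01  1.47019366e-03]
 [ 4.40711655e-01  8.97648082e-01 -1.07626892e-03]
 [-1.79404207e-03 -3.18178017e-04 -9.99998340e-01]]
```

Call:
{"name": "apply_moves", "arguments": {
  "plan": [
    {"grip":1,"x":0,"y":0,"z":-0.01,"rx":0,"ry":0,"rz":0},
    {"grip":0.5,"x":0,"y":0,"z":-0.01,"rx":0,"ry":0,"rz":0},
    {"grip":0.4,"x":0,"y":0,"z":-0.01,"rx":0,"ry":0,"rz":0},
    {"grip":-1,"x":0,"y":0,"z":-0.01,"rx":0,"ry":0,"rz":0},
    {"grip":-1,"x":0,"y":0,"z":-0.01,"rx":0,"ry":0,"rz":0},
    {"grip":-1,"x":0,"y":0,"z":-0.01,"rx":0,"ry":0,"rz":0},
    {"grip":-1,"x":0,"y":0,"z":-0.01,"rx":0,"ry":0,"rz":0},
    {"grip":-1,"x":0,"y":0,"z":-0.01,"rx":0,"ry":0,"rz":0}
  ],
  "force": 100
}}

```text
clock: 24.55
tcp_pos: [0.5144, -0.3172, 0.02]
ee_rot: [[-0.898, 0.441, 0.001], [0.441, 0.898, -0.001], [-0.001, -0.0, -1.0]]
wrist_force: [-1.1, 0.5, 7.9]
opening: 0.639
gripper_force: 106.7
```

Call:
{"name": "apply_moves", "arguments": {
  "plan": [
    {"grip":-1,"x":0,"y":0,"z":0,"rx":0,"ry":0,"rz":0},
    {"grip":-1,"x":0,"y":0,"z":-0.01,"rx":0,"ry":0,"rz":0},
    {"grip":-1,"x":0,"y":0,"z":-0.04,"rx":0,"ry":0,"rz":0},
    {"grip":-1,"x":0,"y":0,"z":-0.1,"rx":0,"ry":0,"rz":0},
    {"grip":-1,"x":0,"y":0,"z":-0.18,"rx":0,"ry":0,"rz":0},
    {"grip":-1,"x":0,"y":0,"z":-0.25,"rx":0,"ry":0,"rz":0},
    {"grip":-1,"x":0,"y":0,"z":-0.29,"rx":0,"ry":0,"rz":0},
    {"grip":-1,"x":0,"y":0,"z":-0.3,"rx":0,"ry":0,"rz":0}
  ]
}}

```text
clock: 25.22
tcp_pos: [0.5144, -0.3172, 0.0503]
ee_rot: [[-0.898, 0.441, 0.001], [0.441, 0.898, -0.001], [-0.002, -0.0, -1.0]]
wrist_force: [-0.3, 0.2, -3.2]
opening: 0.644
gripper_force: 105.7
```

Run:
```python
from h import *
s=robot.sense();print(s['clock'],s['tcp_pos'],s['opening'],s['gripper_force'],s['wrist_force'],s['moment'])
c=robot.capture('wrist');b=robot.capture('side')
np.save('w8.npy',c,allow_pickle=True)
save('w8',np.hstack([cv2.resize(c['image'],(400,300),interpolation=3),cv2.resize(b['image'][210:330,215:375],(400,300),interpolation=2)]))
```

```text
25.2167 [ 0.51439195 -0.31721395  0.05034487] 0.6440759417021326 105.66205143928528 [-0.27773399  0.21720185 -3.22318701] [-0.00128432 -0.01341902 -0.00694087]
```

View pics/w8.png

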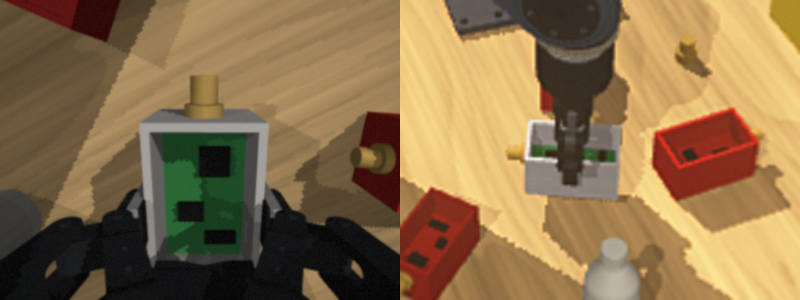

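The wrist half shows the open housing gripped across its sides, fitting up the image at (205,95). The side half shows it lifted upright at (573,160). Carry it over the fixture.

Call:
{"name": "apply_moves", "arguments": {
  "plan": [
    {"grip":-1,"x":0,"y":0,"z":-0.05,"rx":0,"ry":0,"rz":0},
    {"grip":-1,"x":0,"y":0,"z":-0.15,"rx":0,"ry":0,"rz":0},
    {"grip":-1,"x":0,"y":0,"z":-0.3,"rx":0,"ry":0,"rz":0},
    {"grip":-1,"x":0,"y":0,"z":-0.45,"rx":0,"ry":0,"rz":0},
    {"grip":-1,"x":0,"y":0,"z":-0.57,"rx":0,"ry":0,"rz":0},
    {"grip":-1,"x":0,"y":0,"z":-0.63,"rx":0,"ry":0,"rz":0},
    {"grip":-1,"x":0,"y":0,"z":-0.65,"rx":0,"ry":0,"rz":0},
    {"grip":-1,"x":0,"y":0,"z":-0.65,"rx":0,"ry":0,"rz":0}
  ]
}}

```text
clock: 25.98
tcp_pos: [0.514, -0.3169, 0.1144]
ee_rot: [[-0.898, 0.441, 0.0], [0.441, 0.898, -0.0], [-0.001, -0.0, -1.0]]
wrist_force: [0.0, -0.8, -3.0]
opening: 0.639
gripper_force: 105.8
```

Call:
{"name": "apply_moves", "arguments": {
  "plan": [
    {"grip":-1,"x":0.01,"y":0.05,"z":0,"rx":0,"ry":0,"rz":0},
    {"grip":-1,"x":0.03,"y":0.14,"z":0,"rx":0,"ry":0,"rz":0},
    {"grip":-1,"x":0.06,"y":0.29,"z":0,"rx":0,"ry":0,"rz":0},
    {"grip":-1,"x":0.1,"y":0.48,"z":0,"rx":0,"ry":0,"rz":0},
    {"grip":-1,"x":0.145,"y":0.67,"z":0,"rx":0,"ry":0,"rz":0},
    {"grip":-1,"x":0.176,"y":0.81,"z":0,"rx":0,"ry":0,"rz":0},
    {"grip":-1,"x":0.197,"y":0.905,"z":0,"rx":0,"ry":0,"rz":0},
    {"grip":-1,"x":0.207,"y":0.954,"z":0,"rx":0,"ry":0,"rz":0}
  ]
}}

```text
clock: 26.65
tcp_pos: [0.5377, -0.2204, 0.1139]
ee_rot: [[-0.898, 0.439, -0.0], [0.439, 0.898, 0.0], [0.0, 0.0, -1.0]]
wrist_force: [0.1, 0.2, -3.1]
opening: 0.64
gripper_force: 105.9
```

Call:
{"name": "apply_moves", "arguments": {
  "plan": [
    {"grip":-1,"x":0.01,"y":0.05,"z":0,"rx":0,"ry":0,"rz":0},
    {"grip":-1,"x":0.03,"y":0.14,"z":0,"rx":0,"ry":0,"rz":0},
    {"grip":-1,"x":0.06,"y":0.29,"z":0,"rx":0,"ry":0,"rz":0},
    {"grip":-1,"x":0.1,"y":0.48,"z":0,"rx":0,"ry":0,"rz":0},
    {"grip":-1,"x":0.145,"y":0.67,"z":0,"rx":0,"ry":0,"rz":0},
    {"grip":-1,"x":0.176,"y":0.81,"z":0,"rx":0,"ry":0,"rz":0},
    {"grip":-1,"x":0.197,"y":0.905,"z":0,"rx":0,"ry":0,"rz":0},
    {"grip":-1,"x":0.207,"y":0.954,"z":0,"rx":0,"ry":0,"rz":0}
  ]
}}

```text
clock: 27.32
tcp_pos: [0.5611, -0.1264, 0.1141]
ee_rot: [[-0.898, 0.44, -0.0], [0.44, 0.898, 0.0], [0.0, 0.0, -1.0]]
wrist_force: [-0.7, -0.2, -2.4]
opening: 0.636
gripper_force: 105.9
```

Call:
{"name": "apply_moves", "arguments": {
  "plan": [
    {"grip":-1,"x":0.01,"y":0.05,"z":0,"rx":0,"ry":0,"rz":0},
    {"grip":-1,"x":0.03,"y":0.14,"z":0,"rx":0,"ry":0,"rz":0},
    {"grip":-1,"x":0.06,"y":0.29,"z":0,"rx":0,"ry":0,"rz":0},
    {"grip":-1,"x":0.1,"y":0.48,"z":0,"rx":0,"ry":0,"rz":0},
    {"grip":-1,"x":0.145,"y":0.67,"z":0,"rx":0,"ry":0,"rz":0},
    {"grip":-1,"x":0.176,"y":0.81,"z":0,"rx":0,"ry":0,"rz":0},
    {"grip":-1,"x":0.197,"y":0.905,"z":0,"rx":0,"ry":0,"rz":0},
    {"grip":-1,"x":0.207,"y":0.954,"z":0,"rx":0,"ry":0,"rz":0}
  ]
}}

```text
clock: 27.98
tcp_pos: [0.5846, -0.0316, 0.1141]
ee_rot: [[-0.898, 0.44, 0.0], [0.44, 0.898, 0.0], [-0.0, 0.0, -1.0]]
wrist_force: [0.3, -0.3, -2.8]
opening: 0.638
gripper_force: 106.0
```

Call:
{"name": "apply_moves", "arguments": {
  "plan": [
    {"grip":-1,"x":0.01,"y":0.05,"z":0,"rx":0,"ry":0,"rz":-0.006},
    {"grip":-1,"x":0.03,"y":0.14,"z":0,"rx":0,"ry":0,"rz":-0.02},
    {"grip":-1,"x":0.06,"y":0.29,"z":0,"rx":0,"ry":0,"rz":-0.04},
    {"grip":-1,"x":0.1,"y":0.48,"z":0,"rx":0,"ry":0,"rz":-0.065},
    {"grip":-1,"x":0.145,"y":0.67,"z":0,"rx":0,"ry":0,"rz":-0.09},
    {"grip":-1,"x":0.176,"y":0.81,"z":0,"rx":0,"ry":0,"rz":-0.11},
    {"grip":-1,"x":0.197,"y":0.905,"z":0,"rx":0,"ry":0,"rz":-0.12},
    {"grip":-1,"x":0.207,"y":0.954,"z":0,"rx":0,"ry":0,"rz":-0.1214}
  ]
}}

```text
clock: 28.65
tcp_pos: [0.608, 0.0627, 0.114]
ee_rot: [[-0.997, 0.073, -0.0], [0.073, 0.997, -0.0], [0.0, -0.0, -1.0]]
wrist_force: [0.2, -1.0, -2.9]
opening: 0.641
gripper_force: 105.7
```

Run:
```python
from h import *
s=robot.sense();R=s['ee_rot'];t=s['tcp_pos'];print(s['clock'],t,R.T@(np.array([.608,.0618,t[2]])-t),np.degrees(np.arctan2(R[1,1],R[0,1])),s['opening'],s['wrist_force'],R[2])
c=robot.capture('wrist');P=pts(c);z=P[...,2];I=c['image'].astype(int);save('w9',c['image']);np.save('w9.npy',c,allow_pickle=True)
h=t[2]+.032
m=(abs(z-h)<.006)&(I.min(2)>60)
p=P[m]; print(m.sum(),np.median(p[:,2])-t[2])
M=lambda a:np.array([[np.cos(a),np.sin(a)],[-np.sin(a),np.cos(a)]])
print(cv2.minAreaRect((p[:,:2]*1000).astype(np.float32)))
# end stop visible? stop points, fixture frame
m=(z>.028)&(z<.036)&(I.min(2)>60);f=(P[m][:,:2]-[.58944,.04113])@M(np.radians(-4.32)).T;print(m.sum(),f.min(0),f.max(0))
```

```text
28.65 [0.60796667 0.06273812 0.11401244] [-1.01927134e-04 -9.33163783e-04  1.41357692e-08] 85.80109427930753 0.6414558033454806 [ 0.15357262 -0.9576996  -2.88258565] [ 5.51578374e-05 -2.11729707e-05 -9.99999998e-01]
7427 0.03175004207724935
((598.62255859375, 66.21730041503906), (77.59425354003906, 74.35789489746094), 85.65595245361328)
4889 [-0.09955478 -0.17131143] [0.08981631 0.08536319]
```

Call:
{"name": "apply_moves", "arguments": {
  "plan": [
    {"grip":-1,"x":0,"y":-0.005,"z":0.06,"rx":0,"ry":0,"rz":0},
    {"grip":-1,"x":0,"y":-0.01,"z":0.16,"rx":0,"ry":0,"rz":0},
    {"grip":-1,"x":0,"y":-0.01,"z":0.3,"rx":0,"ry":0,"rz":0},
    {"grip":-1,"x":0,"y":-0.01,"z":0.45,"rx":0,"ry":0,"rz":0},
    {"grip":-1,"x":0,"y":-0.01,"z":0.6,"rx":0,"ry":0,"rz":0},
    {"grip":-1,"x":0,"y":-0.01,"z":0.7,"rx":0,"ry":0,"rz":0},
    {"grip":-1,"x":0,"y":-0.01,"z":0.75,"rx":0,"ry":0,"rz":0},
    {"grip":-1,"x":0,"y":-0.01,"z":0.77,"rx":0,"ry":0,"rz":0}
  ]
}}

```text
clock: 29.37
tcp_pos: [0.6072, 0.0606, 0.0359]
ee_rot: [[-0.997, 0.076, -0.002], [0.076, 0.997, -0.0], [0.002, -0.0, -1.0]]
wrist_force: [-0.5, 0.2, -3.3]
opening: 0.64
gripper_force: 105.8
```

Call:
{"name": "apply_moves", "arguments": {
  "plan": [
    {"grip":-1,"x":0,"y":0,"z":0.01,"rx":0,"ry":0,"rz":0},
    {"grip":-1,"x":0,"y":0,"z":0.02,"rx":0,"ry":0,"rz":0},
    {"grip":-1,"x":0,"y":0,"z":0.03,"rx":0,"ry":0,"rz":0},
    {"grip":-1,"x":0,"y":0,"z":0.035,"rx":0,"ry":0,"rz":0},
    {"grip":-1,"x":0,"y":0,"z":0.04,"rx":0,"ry":0,"rz":0},
    {"grip":-1,"x":0,"y":0,"z":0.045,"rx":0,"ry":0,"rz":0},
    {"grip":-1,"x":0,"y":0,"z":0.045,"rx":0,"ry":0,"rz":0},
    {"grip":-1,"x":0,"y":0,"z":0.045,"rx":0,"ry":0,"rz":0}
  ]
}}

```text
clock: 30.03
tcp_pos: [0.6078, 0.0611, 0.0327]
ee_rot: [[-0.997, 0.075, 0.0], [0.075, 0.997, 0.0], [-0.0, 0.0, -1.0]]
wrist_force: [-0.0, 0.1, -2.6]
opening: 0.638
gripper_force: 105.8
```

```bash
cat > st.py <<'E'
from h import *
s=robot.sense();R=s['ee_rot'];t=s['tcp_pos']
a=np.radians(-4.32);M=np.array([[np.cos(a),np.sin(a)],[-np.sin(a),np.cos(a)]])
print(s['clock'],'tcp',np.round(t,4),'fix mm',np.round(M@(t[:2]-[.58944,.04113])*1e3,2),'yaw',np.degrees(np.arctan2(R[1,1],R[0,1]))-90,'tilt',R[2],'open',s['opening'],'Ffix',M@s['wrist_force'][:2],s['wrist_force'][2],s['moment'])
E
python3 st.py
```

```text
30.0333 tcp [0.6078 0.0611 0.0327] fix mm [16.75 21.33] yaw -4.299298937723705 tilt [-1.19420031e-04  1.13576129e-05 -9.99999993e-01] open 0.6377102586482903 Ffix [-0.03101332  0.13209132] -2.5966401777467496 [ 0.02192834 -0.03417583 -0.00532474]
```

Not yet in contact (the wrist still carries the weight); lower in small steps.

Call:
{"name": "apply_moves", "arguments": {
  "plan": [
    {"grip":-1,"x":0,"y":0,"z":0.002,"rx":0,"ry":0,"rz":0},
    {"grip":-1,"x":0,"y":0,"z":0.004,"rx":0,"ry":0,"rz":0},
    {"grip":-1,"x":0,"y":0,"z":0.006,"rx":0,"ry":0,"rz":0},
    {"grip":-1,"x":0,"y":0,"z":0.007,"rx":0,"ry":0,"rz":0},
    {"grip":-1,"x":0,"y":0,"z":0.007,"rx":0,"ry":0,"rz":0},
    {"grip":-1,"x":0,"y":0,"z":0.007,"rx":0,"ry":0,"rz":0},
    {"grip":-1,"x":0,"y":0,"z":0.007,"rx":0,"ry":0,"rz":0},
    {"grip":-1,"x":0,"y":0,"z":0.007,"rx":0,"ry":0,"rz":0}
  ]
}}

```text
clock: 30.7
tcp_pos: [0.6077, 0.0612, 0.032]
ee_rot: [[-0.997, 0.075, 0.0], [0.075, 0.997, 0.0], [-0.0, 0.0, -1.0]]
wrist_force: [-2.0, 0.2, 0.1]
opening: 0.637
gripper_force: 106.0
```

```bash
python3 st.py
```

```text
30.7 tcp [0.6077 0.0612 0.032 ] fix mm [16.73 21.35] yaw -4.299319090588966 tilt [-1.98845298e-05  7.55809902e-06 -1.00000000e+00] open 0.6370344331650525 Ffix [-2.00351258  0.09493283] 0.0914828830433945 [-0.04293271  0.16152288  0.02060669]
```

Call:
{"name": "apply_moves", "arguments": {
  "plan": [
    {"grip":-1,"x":-0.01,"y":0.01,"z":0,"rx":0,"ry":0,"rz":0},
    {"grip":-1,"x":-0.03,"y":0.03,"z":0,"rx":0,"ry":0,"rz":0},
    {"grip":-1,"x":-0.055,"y":0.055,"z":0,"rx":0,"ry":0,"rz":0},
    {"grip":-1,"x":-0.08,"y":0.08,"z":0,"rx":0,"ry":0,"rz":0},
    {"grip":-1,"x":-0.1,"y":0.1,"z":0,"rx":0,"ry":0,"rz":0},
    {"grip":-1,"x":-0.115,"y":0.12,"z":0,"rx":0,"ry":0,"rz":0},
    {"grip":-1,"x":-0.12,"y":0.13,"z":0,"rx":0,"ry":0,"rz":0},
    {"grip":-1,"x":-0.12,"y":0.13,"z":0,"rx":0,"ry":0,"rz":0}
  ]
}}

```text
clock: 31.37
tcp_pos: [0.6211, 0.0735, 0.032]
ee_rot: [[-0.997, 0.075, 0.001], [0.075, 0.997, 0.0], [-0.001, 0.0, -1.0]]
wrist_force: [1.4, 0.3, -0.5]
opening: 0.637
gripper_force: 106.2
```

```bash
python3 st.py
```

```text
31.3667 tcp [0.6211 0.0735 0.032 ] fix mm [29.17 34.67] yaw -4.286727925259399 tilt [-9.28280345e-04  2.30246580e-04 -9.99999543e-01] open 0.6365857252590595 Ffix [1.36884788 0.45101787] -0.49111697908774765 [-0.03706383 -0.12859327  0.02060188]
```

Call:
{"name": "apply_moves", "arguments": {
  "plan": [
    {"grip":-1,"x":0,"y":0.003,"z":0,"rx":0,"ry":0,"rz":0},
    {"grip":-1,"x":0,"y":0.006,"z":0,"rx":0,"ry":0,"rz":0},
    {"grip":-1,"x":0,"y":0.009,"z":0,"rx":0,"ry":0,"rz":0},
    {"grip":-1,"x":0,"y":0.012,"z":0,"rx":0,"ry":0,"rz":0},
    {"grip":-1,"x":0,"y":0.015,"z":0,"rx":0,"ry":0,"rz":0},
    {"grip":-1,"x":0,"y":0.015,"z":0,"rx":0,"ry":0,"rz":0},
    {"grip":-1,"x":0,"y":0.015,"z":0,"rx":0,"ry":0,"rz":0},
    {"grip":-1,"x":0,"y":0.015,"z":0,"rx":0,"ry":0,"rz":0}
  ]
}}

```text
clock: 32.03
tcp_pos: [0.6208, 0.0746, 0.032]
ee_rot: [[-0.997, 0.075, 0.0], [0.075, 0.997, -0.0], [-0.0, -0.0, -1.0]]
wrist_force: [0.6, -3.1, 2.0]
opening: 0.638
gripper_force: 106.1
```

```bash
python3 st.py
```

```text
32.0333 tcp [0.6208 0.0746 0.032 ] fix mm [28.78 35.75] yaw -4.30302249351044 tilt [-1.39401315e-04 -6.23263109e-05 -9.99999988e-01] open 0.6383772408152741 Ffix [ 0.84042986 -3.03732165] 2.0379232847976563 [-0.51477852 -0.02249621 -0.02113713]
```

Call:
{"name": "apply_moves", "arguments": {
  "plan": [
    {"grip":-1,"x":-0.003,"y":0,"z":0,"rx":0,"ry":0,"rz":0},
    {"grip":-1,"x":-0.006,"y":0,"z":0,"rx":0,"ry":0,"rz":0},
    {"grip":-1,"x":-0.009,"y":0,"z":0,"rx":0,"ry":0,"rz":0},
    {"grip":-1,"x":-0.012,"y":0,"z":0,"rx":0,"ry":0,"rz":0},
    {"grip":-1,"x":-0.015,"y":0,"z":0,"rx":0,"ry":0,"rz":0},
    {"grip":-1,"x":-0.02,"y":0,"z":0,"rx":0,"ry":0,"rz":0},
    {"grip":-1,"x":-0.02,"y":0,"z":0,"rx":0,"ry":0,"rz":0},
    {"grip":-1,"x":-0.02,"y":0,"z":0,"rx":0,"ry":0,"rz":0}
  ]
}}

```text
clock: 32.7
tcp_pos: [0.6219, 0.0749, 0.032]
ee_rot: [[-0.997, 0.075, -0.002], [0.075, 0.997, 0.0], [0.002, 0.0, -1.0]]
wrist_force: [-5.9, -0.4, 7.1]
opening: 0.636
gripper_force: 107.0
```

```bash
python3 st.py
```

```text
32.7 tcp [0.6219 0.0749 0.032 ] fix mm [29.83 36.1 ] yaw -4.294787217451216 tilt [ 2.08565590e-03  1.12180479e-04 -9.99997819e-01] open 0.6361966533356419 Ffix [-5.8816864  -0.88192446] 7.12458377450375 [-0.22513906  0.77106375 -0.04640968]
```

Call:
{"name": "apply_moves", "arguments": {
  "plan": [
    {"grip":-1,"x":-0.003,"y":0,"z":0,"rx":0,"ry":0,"rz":0},
    {"grip":-1,"x":-0.006,"y":0,"z":0,"rx":0,"ry":0,"rz":0},
    {"grip":-1,"x":-0.009,"y":0,"z":0,"rx":0,"ry":0,"rz":0},
    {"grip":-1,"x":-0.01,"y":0,"z":0,"rx":0,"ry":0,"rz":0},
    {"grip":-1,"x":-0.01,"y":0,"z":0,"rx":0,"ry":0,"rz":0},
    {"grip":-1,"x":-0.01,"y":0,"z":0,"rx":0,"ry":0,"rz":0},
    {"grip":-1,"x":-0.01,"y":0,"z":0,"rx":0,"ry":0,"rz":0},
    {"grip":-1,"x":-0.01,"y":0,"z":0,"rx":0,"ry":0,"rz":0}
  ]
}}

```text
clock: 33.37
tcp_pos: [0.6229, 0.0749, 0.032]
ee_rot: [[-0.997, 0.075, -0.002], [0.075, 0.997, 0.0], [0.002, 0.0, -1.0]]
wrist_force: [-5.7, -0.2, 6.6]
opening: 0.644
gripper_force: 107.0
```

```bash
python3 st.py
```

```text
33.3667 tcp [0.6229 0.0749 0.032 ] fix mm [30.82 36.21] yaw -4.2897748110861755 tilt [ 2.05291743e-03  2.20578363e-04 -9.99997868e-01] open 0.6443291046004174 Ffix [-5.62648149 -0.61824238] 6.646577203748154 [-0.12249622  0.79146747 -0.044245  ]
```

Call:
{"name": "apply_moves", "arguments": {
  "plan": [
    {"grip":-1,"x":-0.002,"y":0,"z":0,"rx":0,"ry":0,"rz":0},
    {"grip":-1,"x":-0.004,"y":0,"z":0,"rx":0,"ry":0,"rz":0},
    {"grip":-1,"x":-0.006,"y":0,"z":0,"rx":0,"ry":0,"rz":0},
    {"grip":-1,"x":-0.008,"y":0,"z":0,"rx":0,"ry":0,"rz":0},
    {"grip":-1,"x":-0.01,"y":0,"z":0,"rx":0,"ry":0,"rz":0},
    {"grip":-1,"x":-0.012,"y":0,"z":0,"rx":0,"ry":0,"rz":0},
    {"grip":-1,"x":-0.012,"y":0,"z":0,"rx":0,"ry":0,"rz":0},
    {"grip":-1,"x":-0.012,"y":0,"z":0,"rx":0,"ry":0,"rz":0}
  ]
}}

```text
clock: 34.03
tcp_pos: [0.6229, 0.0749, 0.032]
ee_rot: [[-0.997, 0.075, -0.005], [0.075, 0.997, 0.0], [0.005, 0.0, -1.0]]
wrist_force: [-13.9, -1.0, 13.6]
opening: 0.637
gripper_force: 107.6
```

```bash
python3 st.py
```

```text
34.0333 tcp [0.6229 0.0749 0.032 ] fix mm [30.85 36.2 ] yaw -4.292985403249347 tilt [ 4.90783194e-03  4.05778485e-06 -9.99987957e-01] open 0.6370390115628692 Ffix [-13.79250199  -2.01036778] 13.561027153366728 [-0.05187366  1.78006672 -0.16426589]
```

Call:
{"name": "apply_moves", "arguments": {
  "plan": [
    {"grip":-1,"x":0,"y":0.002,"z":0,"rx":0,"ry":0,"rz":0},
    {"grip":-1,"x":0,"y":0.004,"z":0,"rx":0,"ry":0,"rz":0},
    {"grip":-1,"x":0,"y":0.006,"z":0,"rx":0,"ry":0,"rz":0},
    {"grip":-1,"x":0,"y":0.008,"z":0,"rx":0,"ry":0,"rz":0},
    {"grip":-1,"x":0,"y":0.01,"z":0,"rx":0,"ry":0,"rz":0},
    {"grip":-1,"x":0,"y":0.01,"z":0,"rx":0,"ry":0,"rz":0},
    {"grip":-1,"x":0,"y":0.01,"z":0,"rx":0,"ry":0,"rz":0},
    {"grip":-1,"x":0,"y":0.01,"z":0,"rx":0,"ry":0,"rz":0}
  ]
}}

```text
clock: 34.7
tcp_pos: [0.6229, 0.075, 0.0321]
ee_rot: [[-0.997, 0.075, -0.005], [0.075, 0.997, -0.001], [0.005, -0.001, -1.0]]
wrist_force: [-14.0, -6.1, 14.0]
opening: 0.638
gripper_force: 107.9
```

```bash
python3 st.py
```

```text
34.7 tcp [0.6229 0.075  0.0321] fix mm [30.84 36.32] yaw -4.305073162713185 tilt [ 0.00514868 -0.00101372 -0.99998623] open 0.6384276889920059 Ffix [-13.48804463  -7.1774227 ] 13.978757556385842 [-0.95618518  1.90943147 -0.13164172]
```

End stop contact shows (x stops at 30.85 while the force climbs). To find the long stop without friction hiding it, ease off x, then push y.

Call:
{"name": "apply_moves", "arguments": {
  "plan": [
    {"grip":-1,"x":0.005,"y":0,"z":0,"rx":0,"ry":0,"rz":0},
    {"grip":-1,"x":0.01,"y":0,"z":0,"rx":0,"ry":0,"rz":0},
    {"grip":-1,"x":0.015,"y":0,"z":-0.003,"rx":0,"ry":0,"rz":0},
    {"grip":-1,"x":0.018,"y":0.003,"z":-0.003,"rx":0,"ry":0,"rz":0},
    {"grip":-1,"x":0.018,"y":0.005,"z":-0.003,"rx":0,"ry":0,"rz":0},
    {"grip":-1,"x":0.018,"y":0.007,"z":-0.003,"rx":0,"ry":0,"rz":0},
    {"grip":-1,"x":0.018,"y":0.007,"z":-0.003,"rx":0,"ry":0,"rz":0},
    {"grip":-1,"x":0.018,"y":0.007,"z":-0.003,"rx":0,"ry":0,"rz":0}
  ]
}}

```text
clock: 35.37
tcp_pos: [0.623, 0.0752, 0.0321]
ee_rot: [[-0.997, 0.075, -0.001], [0.075, 0.997, -0.001], [0.001, -0.001, -1.0]]
wrist_force: [-2.5, -9.4, 2.4]
opening: 0.643
gripper_force: 106.6
```

```bash
python3 st.py
```

```text
35.3667 tcp [0.623  0.0752 0.0321] fix mm [30.87 36.54] yaw -4.3077926033861615 tilt [ 9.43712707e-04 -1.26200973e-03 -9.99998758e-01] open 0.6425358688785093 Ffix [-1.73934564 -9.60818591] 2.4140507421732744 [-1.5444278   0.35251141 -0.1335233 ]
```

Call:
{"name": "apply_moves", "arguments": {
  "plan": [
    {"grip":-1,"x":0,"y":0.002,"z":0,"rx":0,"ry":0,"rz":0},
    {"grip":-1,"x":0,"y":0.004,"z":0,"rx":0,"ry":0,"rz":0},
    {"grip":-1,"x":0,"y":0.006,"z":0,"rx":0,"ry":0,"rz":0},
    {"grip":-1,"x":0,"y":0.008,"z":0,"rx":0,"ry":0,"rz":0},
    {"grip":-1,"x":0,"y":0.01,"z":0,"rx":0,"ry":0,"rz":0},
    {"grip":-1,"x":0,"y":0.01,"z":0,"rx":0,"ry":0,"rz":0},
    {"grip":-1,"x":0,"y":0.01,"z":0,"rx":0,"ry":0,"rz":0},
    {"grip":-1,"x":0,"y":0.01,"z":0,"rx":0,"ry":0,"rz":0}
  ]
}}

```text
clock: 36.03
tcp_pos: [0.623, 0.0753, 0.0321]
ee_rot: [[-0.997, 0.075, -0.001], [0.075, 0.997, -0.002], [0.001, -0.002, -1.0]]
wrist_force: [-3.3, -16.4, 4.4]
opening: 0.639
gripper_force: 106.8
```

```bash
python3 st.py
```

```text
36.0333 tcp [0.623  0.0753 0.0321] fix mm [30.85 36.6 ] yaw -4.3053967093859455 tilt [ 0.0012751  -0.00245516 -0.99999617] open 0.6385915166458215 Ffix [ -2.06943829 -16.60534689] 4.351893122634883 [-2.6179314   0.39602994 -0.14568845]
```

Long stop contact now shows (y holds at 36.6 while the force climbs to 17 N, with x still at 30.85). Build up both pushes, cancelling the small compliance tilt.

Call:
{"name": "apply_moves", "arguments": {
  "plan": [
    {"grip":-1,"x":-0.005,"y":0,"z":0,"rx":-0.0005,"ry":-0.0005,"rz":0},
    {"grip":-1,"x":-0.01,"y":0,"z":0,"rx":-0.001,"ry":-0.001,"rz":0},
    {"grip":-1,"x":-0.015,"y":0,"z":0,"rx":-0.001,"ry":-0.0015,"rz":0},
    {"grip":-1,"x":-0.02,"y":0,"z":0,"rx":-0.001,"ry":-0.002,"rz":0},
    {"grip":-1,"x":-0.025,"y":0,"z":0,"rx":-0.001,"ry":-0.0025,"rz":0},
    {"grip":-1,"x":-0.03,"y":0,"z":0,"rx":-0.001,"ry":-0.0025,"rz":0},
    {"grip":-1,"x":-0.03,"y":0,"z":0,"rx":-0.001,"ry":-0.0025,"rz":0},
    {"grip":-1,"x":-0.03,"y":0,"z":0,"rx":-0.001,"ry":-0.0025,"rz":0}
  ],
  "force": 120
}}

```text
clock: 36.7
tcp_pos: [0.623, 0.0753, 0.032]
ee_rot: [[-0.997, 0.075, -0.001], [0.075, 0.997, 0.0], [0.001, 0.0, -1.0]]
wrist_force: [-20.8, -15.0, 19.0]
opening: 0.638
gripper_force: 126.3
```

```bash
python3 st.py
```

```text
36.7 tcp [0.623  0.0753 0.032 ] fix mm [30.9  36.61] yaw -4.296648205960167 tilt [ 5.83064163e-04  6.56670125e-05 -9.99999828e-01] open 0.6384564115905723 Ffix [-19.59206805 -16.54131139] 18.97088293746453 [-2.60576555  3.10375627 -0.25501165]
```

Call:
{"name": "apply_moves", "arguments": {
  "plan": [
    {"grip":-1,"x":-0.002,"y":0.003,"z":0,"rx":0,"ry":0,"rz":0},
    {"grip":-1,"x":-0.004,"y":0.006,"z":0,"rx":0,"ry":-0.0004,"rz":0},
    {"grip":-1,"x":-0.006,"y":0.009,"z":0,"rx":-0.0003,"ry":-0.0006,"rz":0},
    {"grip":-1,"x":-0.008,"y":0.012,"z":0,"rx":-0.0005,"ry":-0.0008,"rz":0},
    {"grip":-1,"x":-0.01,"y":0.013,"z":0,"rx":-0.0005,"ry":-0.0008,"rz":0},
    {"grip":-1,"x":-0.01,"y":0.013,"z":0,"rx":-0.0005,"ry":-0.0008,"rz":0},
    {"grip":-1,"x":-0.01,"y":0.013,"z":0,"rx":-0.0005,"ry":-0.0008,"rz":0},
    {"grip":-1,"x":-0.01,"y":0.013,"z":0,"rx":-0.0005,"ry":-0.0008,"rz":0}
  ]
}}

```text
clock: 37.37
tcp_pos: [0.623, 0.0753, 0.032]
ee_rot: [[-0.997, 0.075, -0.001], [0.075, 0.997, -0.0], [0.001, -0.0, -1.0]]
wrist_force: [-27.0, -22.6, 23.4]
opening: 0.635
gripper_force: 126.9
```

```bash
python3 st.py
python3 - <<'E'
from h import *
c=robot.capture('wrist');a=robot.capture('scene')
P=pts(c);z=P[...,2];I=c['image'].astype(int)
m=(z>.056)&(z<.07)&(I.min(2)>60);m[:,:150]=0;m[:,370:]=0
p=P[m];A=np.c_[p[:,:2]-p[:,:2].mean(0),np.ones(len(p))];k=np.linalg.lstsq(A,p[:,2],rcond=None)[0];print('rim',m.sum(),k,np.median(p[:,2]))
save('w10',np.hstack([cv2.resize(c['image'],(400,300),interpolation=3),cv2.resize(a['image'][170:275,190:330],(400,300),interpolation=2)]))
E
```

```text
37.3667 tcp [0.623  0.0753 0.032 ] fix mm [30.92 36.64] yaw -4.2929261804823255 tilt [ 7.98112437e-04 -1.68003952e-04 -9.99999667e-01] open 0.6346109289097247 Ffix [-25.17596374 -24.60736041] 23.381755557827034 [-3.86870698  4.15972546 -0.27671349]
rim 7974 [-0.0027483  -0.00034287  0.06291515] 0.06363593765990302
```

View pics/w10.png

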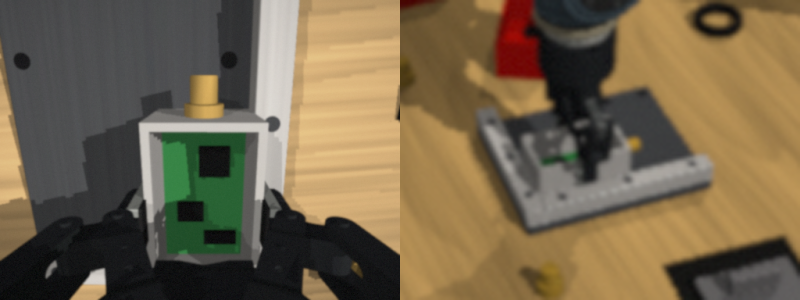

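The wrist half shows the housing bearing along the light long stop at (270,150), its fitting on the free side at (203,95). The scene half shows it seated in the fixture's corner at (575,165). The rim is 63.6 mm up against the 64 mm expected, and it is pressed with about 25 N on each stop, steady. Hand it in.

```bash
python3 -c "
from rig import robot
print(robot.close_job())"
```

```text
the job is handed in; nothing more can be done
None
```

The job is handed in at about 37 s of the 72 s allowed, though the hand-in returned no verdict: the cover lies flat, handle up, within about 1 mm of the mat's centre, and the open housing is upright in the fixture corner, still gripped and pressed with about 25 N on each stop.

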